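# Ready to stamp a jar lid

## Robot

A 6-joint arm with a two-finger parallel gripper is mounted at the origin on a cart in front of the work surface, level with it; the furniture and walls round the work are solid. World frame = base frame: x ahead of the robot, y to its left, z up, the work surface at z = 0. Lengths are in mm, angles in degrees, forces in N, time in s.
With the tool pointing down it reaches from about 325 to 1000 mm from the base axis. Payload 5.1 kg.
Tool frame: the origin (TCP) lies on the front face of the gripper's body, between the roots of the fingers; the fingertips stand arm.nose_length ahead of it and the grasp point (between the pads) lies 54 mm ahead of it (arm.nose_length is the distance from the TCP to the fingertips, in mm); z points along the fingers, x is the direction in which the jaws open and shut, and the axes are right-handed (so a half turn about z gives the same grasp; the last joint's range is limited). The gripper opens to 85 mm and grips with 20 to 120 N. Pads are 22 mm wide; open, the fingers measure 114 mm over their backs; the gripper's body (76 mm by 85 mm) begins 54 mm behind the grasp point. The pads swing forward as they close: fully open they stand 13 mm farther back than shut.
Start: joints at [68.319, 7.093, 94.555, -0, 78.352, -4.733], TCP at [189.5, 621.752, 303.922] pointing down, gripper open.
Joint ranges: [-149.61, 149.61], [-58.7, 133.49], [1.44, 155.28], [-77.14, 257.14], [18.33, 153.61], [-166.67, 166.67]. Speed limits (degrees/s): [147.25, 147.25, 180, 180, 180, 180].

## Interface

Orientations are given as [roll, pitch, yaw] about the fixed x, y, z axes, in that order (R = Rz(yaw) Ry(pitch) Rx(roll)).
In Python, from workcell import arm, viewer gives the robot as it stands.
- The arm moves only by the shell command python3 -m creep 'ROWS' [OPENING]. ROWS is JSON, a list of rows, each a list of 6 numbers: the shift along the tool's x, y, z in units of 40 mm (1.0 is 40 mm), then the turn, a rotation vector about the tool's x, y, z in units of 6 degrees (1.0 is 6 degrees). In form: [[tx, ty, tz, wx, wy, wz], ...]. A call has exactly 10 rows; each row shifts and turns the pose as measured when the row begins, along the tool's axes as they then stand; what a row does not reach is not made up. A row lasts 1/10 s, in which the tool goes at most 50 mm and 8.59 degrees, less where a joint would pass 70% of its speed; a pose out of reach is approached as far as the arm can. A call is refused whole if a number of a shift passes 1 or a number of a turn 1, either way. A call with a gripper value outside its range is refused whole. OPENING is the finger opening in mm, from 0 to 85.4, set as the call begins (- or left out, the last holds). The fingers move at their own pace and stop on an object; the grip force is fixed at half the most. Time passes only in rows, so rows that do not move let the fingers close, or fill a call up. It gives the time, the measured TCP pose, the force and the opening at its end, in the units of the state.
- arm.read_state(): the state, without advancing time (a new reading comes with each control period).
- viewer.get_image(name): name is "side" or "top" or "wrist"; returns the picture (400x640x3 uint8, red, green, blue); there is no depth.
- viewer.get_calibration(name): a dict with "mtx" (3x3 intrinsics, pixels), "rvec" (rotation vector, rad) and "tvec" (3), from world to camera coordinates, as OpenCV has them. Camera axes: x right, y down, z forward; pixel columns grow to the right and rows downward; lengths in mm; the calibration is good to about 2 mm. A picture is of the moment at which its call begins: read the wrist's pose just before it. get_calibration takes no time and is no camera call; for the wrist camera it gives the pose at the moment of the call.
- arm.close_job(): hands the job in, once; it reports no verdict.
The state is a dict: "t": time; "q": joint angles; "joint_vel": joint speeds; "joint_torque": joint torques, N m; "tcp_pos": TCP position; "eef_rot": TCP orientation; "force": force on the tool from outside, world axes, zero at the start; "ft_torque": the same for the moment, N m; "gripper_width": finger opening in mm.
Only numpy, scipy, OpenCV 4.12 (cv2) and the standard library are available. Lean on these libraries where they do the work, as an engineer would, in place of code of your own. Each camera call takes 0.05 s, during which the arm holds its last target.

## Task

A jar of spread has toppled over on the counter: stand it upright on its base again, setting it down gently, and let go of it. Then draw the seal stamp out of its sloping stand and hold it upright, handle up and die pointing straight down, centred over that jar's lid with a few centimetres of air between die and lid. Finish while still holding the stamp there, pressing on nothing, and leave the other things on the counter as they are.

Things in the scene. Friction and masses are not known exactly. Their poses are not given: they have to be found in the camera images.
- fallen_jar: The spread jar that lies on its side at the start: a closed cylinder 62 mm in diameter and 78 mm long with a black screw lid of the same width (fixed on) and a cream label; about 0.3 kg, it can roll. Origin at the centre of its base, z axis from the base to the lid (level at the start, pointing roughly to the robot's left; upward when it stands). Standing, the lid's top is 78 mm above the counter.
- seal_stamp: Seal stamp with a dark turned handle and a small brass die at its foot, 78 mm long, about 24 mm in diameter all along (for contact a plain cylinder), about 0.09 kg. Origin at the centre of the die's face (the foot), z axis along it from the die to the handle's top. At the start it sits loosely, die first, in the stand's socket: about 34 mm of it inside and 44 mm sticking out, its handle leaning about 50 degrees from vertical.
- stamp_stand: The stamp's stand, fixed to the counter: a dark wooden foot 100 x 70 x 10 mm with a brass round socket (42 mm outside, 29 mm bore, 34 mm deep) that leans 50 degrees from vertical towards the stand's -x side, which faces roughly to the robot's left (+y of the world). Origin under the centre of the foot, on the counter, z up.
- socket_mouth (a point): Centre of the socket's mouth, 10 mm off the stand's origin towards its -x side and 51 mm above the counter. The stamp is drawn out along the socket's axis, up and to the stand's -x side, by at least 34 mm.
- standing_jar: Bystander: another spread jar of the same size (62 x 78 mm) that stands upright at the start. Origin at the centre of its base, z up.
- spool: Bystander: ribbon spool lying flat, 64 mm in diameter, 20 mm high. Origin at the centre of its underside.
- card_terminal: Bystander: card payment terminal lying flat, 150 x 62 x 24 mm (x, y, z). Origin at the centre of its underside.
- notepad: Bystander: order pad lying flat, 100 x 70 x 14 mm (x, y, z). Origin at the centre of its underside.

How it is judged:
By the outcome, as a careful person would: the job done as asked, in the order asked, and still so for the second after the job is handed in, while the arm keeps its last pose, push and grip.
It also fails if it takes over 64 s, if anything falls off the work surface, if the arm or the gripper's body presses on something with over 40 N, if the wrist force passes 120 N, or if a joint passes its speed limit or range.

## Working session

There is one attempt and no reset: what is moved stays moved. The work goes in short steps, Python scripts to look and compute and a shell command to move; the robot and the scene stay as the last step left them, time stands still between calls to the robot, and variables do not carry over. Pictures are saved under pics/ and viewed, and the job is handed in when it is done.

```bash
ls; mkdir -p pics; python3 - <<'E'
from workcell import arm, viewer
import cv2
s=arm.read_state(); print(s, arm.nose_length)
for n in ["side","top","wrist"]:
    c=viewer.get_calibration(n); print(n,c)
    im=viewer.get_image(n); cv2.imwrite(f"pics/{n}0.png",im[:,:,::-1])
E
```

```text
pics
{'t': 0.0, 'q': array([ 6.83196827e+01,  7.13453971e+00,  9.46336689e+01,  8.19129468e-04,
        7.83540481e+01, -4.73123073e+00]), 'joint_vel': array([ 0.15329475,  0.08782925,  0.08363394, -0.02422385, -0.04226476,
        0.01199532]), 'joint_torque': array([ 3.60854847e-04, -4.23622155e+01, -3.65446365e+01, -9.21767742e-05,
        6.98986158e-03,  1.21130770e-05]), 'tcp_pos': array([189.32705883, 621.33106889, 302.64534675]), 'eef_rot': array([-1.79989117e+02,  1.21773975e-01,  7.30507588e+01]), 'force': array([ 0.57460694,  0.06335991, -0.1832099 ]), 'ft_torque': array([-0.01188813,  0.03058803,  0.04501557]), 'gripper_width': 85.3745404666991} 72.6
side {'mtx': array([[394.74460811,   0.        , 326.88825978],
       [  0.        , 394.74460811, 203.92581201],
       [  0.        ,   0.        ,   1.        ]]), 'rvec': array([ 2.6369678 ,  0.14989763, -0.05487565]), 'tvec': array([-558.77056533,  132.43480689,  950.36281611])}
top {'mtx': array([[365.52338276,   0.        , 322.21744977],
       [  0.        , 365.52338276, 193.74472317],
       [  0.        ,   0.        ,   1.        ]]), 'rvec': array([ 1.9769269 , -2.22948406,  0.25773256]), 'tvec': array([250.28510928, 523.94070638, 805.17761421])}
wrist {'mtx': array([[325.81068043,   0.        , 318.44700004],
       [  0.        , 325.81068043, 202.46946386],
       [  0.        ,   0.        ,   1.        ]]), 'rvec': array([-2.30230597, -1.70403049, -0.27926981]), 'tvec': array([-648.73213192,  -39.94527235,  380.25351103])}
```

View pics/side0.png

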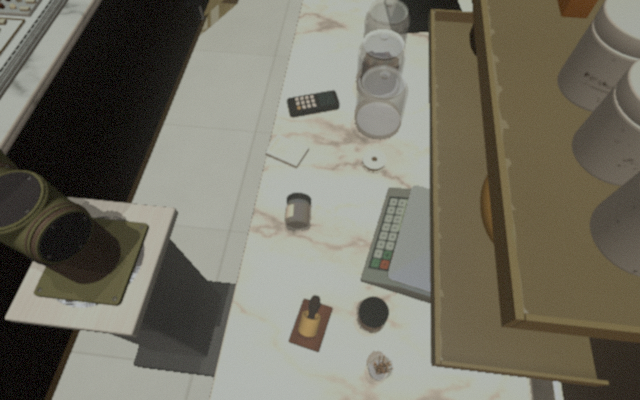

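View pics/top0.png

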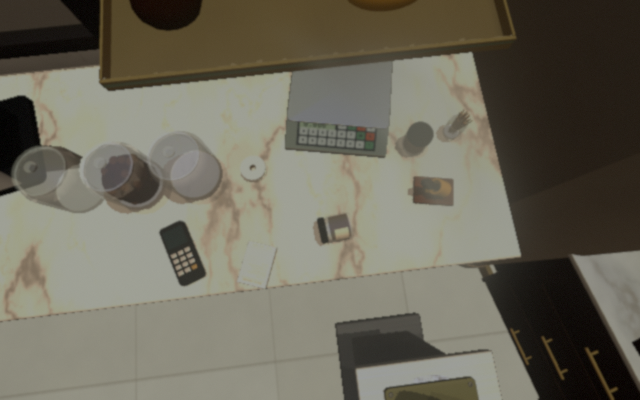

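View pics/wrist0.png

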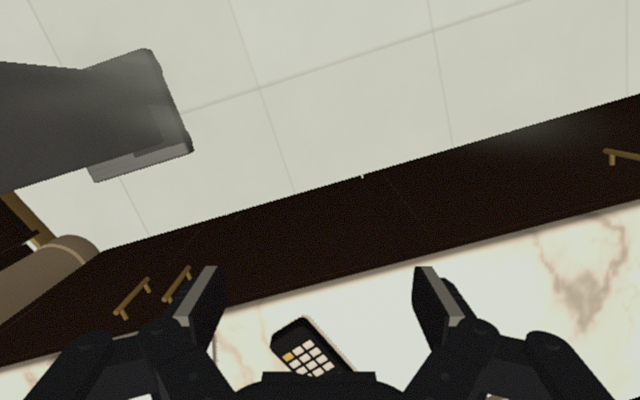

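```bash
python3 - <<'E'
import cv2
s=cv2.imread('pics/side0.png');t=cv2.imread('pics/top0.png')
cv2.imwrite('pics/c_top.png',cv2.resize(t[110:260,290:490],None,fx=4,fy=4,interpolation=cv2.INTER_CUBIC))
cv2.imwrite('pics/c_side1.png',cv2.resize(s[170:250,260:360],None,fx=7,fy=7,interpolation=cv2.INTER_CUBIC))
cv2.imwrite('pics/c_side2.png',cv2.resize(s[280:360,270:400],None,fx=6,fy=6,interpolation=cv2.INTER_CUBIC))
E
```

```text
(no output)
```

View pics/c_top.png

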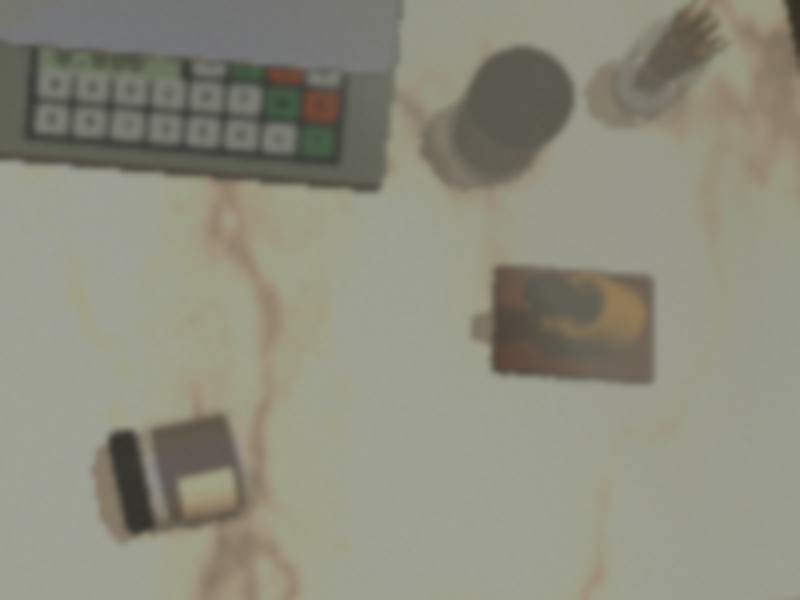

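View pics/c_side1.png

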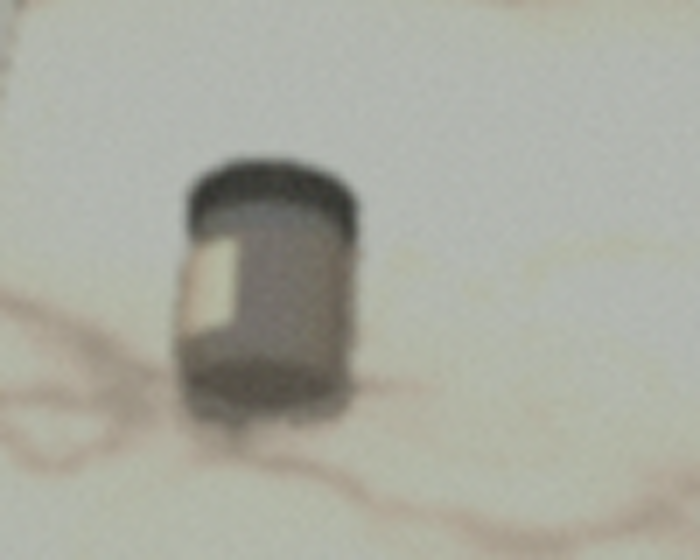

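View pics/c_side2.png

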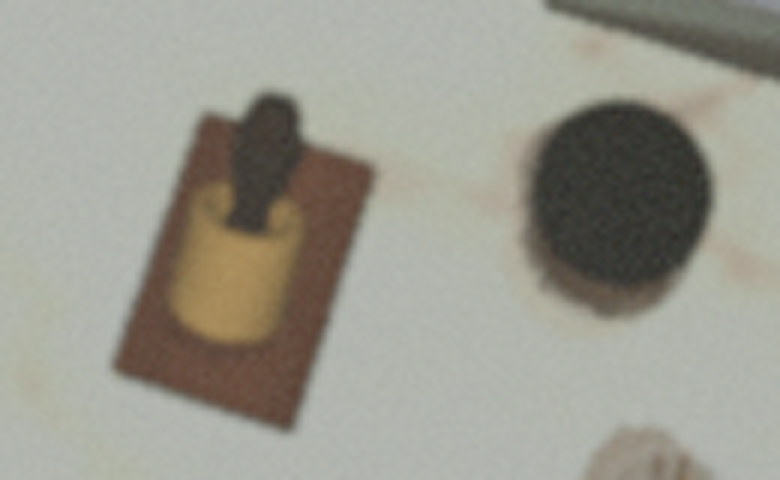

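```bash
cat > h.py <<'E'
import numpy as np, cv2
from workcell import arm, viewer
from scipy.spatial.transform import Rotation as R
def bp(name,pts,z,cal=None):
    c=cal or viewer.get_calibration(name)
    Rm=cv2.Rodrigues(np.array(c['rvec']))[0];t=np.array(c['tvec']).ravel();C=-Rm.T@t
    u=cv2.undistortPoints(np.array(pts,float).reshape(-1,1,2),c['mtx'],None).reshape(-1,2)
    d=np.c_[u,np.ones(len(u))]@Rm
    return C+d*((z-C[2])/d[:,2])[:,None]
def pj(name,P,cal=None):
    c=cal or viewer.get_calibration(name)
    return cv2.projectPoints(np.array(P,float).reshape(-1,1,3),c['rvec'],c['tvec'],c['mtx'],None)[0].reshape(-1,2)
def rot(): return R.from_euler('xyz',arm.read_state()['eef_rot'],degrees=True).as_matrix()
def to(target,Rt=None):
    s=arm.read_state();M=rot();d=(M.T@(np.array(target)-s['tcp_pos']))/40
    w=np.zeros(3) if Rt is None else R.from_matrix(M.T@Rt).as_rotvec(degrees=True)/6
    print('t',round(s['t'],2),'shift units',d.round(3),'turn units',w.round(3))
    return d,w
E
python3 - <<'E'
from h import *
np.set_printoptions(precision=1,suppress=True)
f=lambda a,s,o:np.array(a)/s+np.array(o)
for n,p in (('side',f([(205,112),(375,170),(292,432),(113,368)],6,(270,280))),('top',f([(495,265),(653,275),(653,383),(493,373)],4,(290,110)))):
    b=bp(n,p,10);print(n,b,b.mean(0))
    for i in range(4):
        d=b[(i+1)%4]-b[i];print(np.linalg.norm(d),np.degrees(np.arctan2(d[1],d[0])))
print('jar top', bp('top',f([(110,433),(127,533),(225,415),(245,515)],4,(290,110)),31))
print('jar side lid L/R, base L/R', bp('side',f([(187,215),(357,215),(182,370),(352,380)],7,(260,170)),31))
for n in('side','top'):
    c=viewer.get_calibration(n);Rm=cv2.Rodrigues(c['rvec'])[0];print(n,-Rm.T@c['tvec'])
print('mouth handle', bp('side',f([(272,95)],6,(270,280)),60))
# standing jar lids
print(bp('side',f([(623,193)],6,(270,280)),78), bp('top',f([(521,98)],4,(290,110)),78))
E
```

```text
side [[ 516.1  -41.    10. ]
 [ 581.8  -55.3   10. ]
 [ 562.8 -149.8   10. ]
 [ 496.7 -135.7   10. ]] [539.3 -95.5  10. ]
67.226379145349 -12.280054949544832
96.4177810947759 -101.33459757245483
67.6016974512151 167.9713248720196
96.70889823897936 78.4405584394993
top [[ 579.2  -51.7   10. ]
 [ 560.8 -149.9   10. ]
 [ 492.2 -135.9   10. ]
 [ 510.4  -38.1   10. ]] [535.7 -93.9  10. ]
99.94230539577133 -100.63191314887344
69.93232422700842 168.46491764112707
99.47766965954614 79.47316564508503
70.10897361175118 -11.152921458212955
jar top [[498.  203.5  31. ]
 [437.2 200.5  31. ]
 [500.6 133.2  31. ]
 [439.4 129.5  31. ]]
jar side lid L/R, base L/R [[439.4 192.6  31. ]
 [499.7 199.3  31. ]
 [447.8 131.8  31. ]
 [506.9 134.5  31. ]]
side [ 605.  -272.1  890.4]
top [355.3 210.4 902.8]
mouth handle [[543.9 -45.4  60. ]]
[[668.1 -70.2  78. ]] [[663.2 -65.7  78. ]]
```

```bash
python3 - <<'E'
from h import *
from scipy.optimize import least_squares
np.set_printoptions(precision=1,suppress=True)
f=lambda a,s,o:np.array(a)/s+np.array(o)
T=f([(110,433),(118,485),(127,533),(150,426),(190,420),(225,415),(153,530),(200,523),(240,515),(245,500),(237,450)],4,(290,110))
S=f([(187,215),(182,300),(180,360),(357,215),(353,300),(352,370),(270,158),(230,165),(310,165)],7,(260,170))
ct,cs=viewer.get_calibration('top'),viewer.get_calibration('side')
def hull(p,n,c):
    x,y,a=p;j=np.array([np.cos(a),np.sin(a),0]);k=np.array([-j[1],j[0],0]);th=np.linspace(0,2*np.pi,60)
    P=[np.array([x,y,31])+j*l+31*(np.outer(np.cos(th),k)+np.outer(np.sin(th),[0,0,1])) for l in(0,78)]
    return cv2.convexHull(pj(n,np.vstack(P),c).astype(np.float32))
def res(p,which='ts'):
    r=[]
    if 't' in which:
        h=hull(p,'top',ct); r+=[cv2.pointPolygonTest(h,(float(q[0]),float(q[1])),True) for q in T]
    if 's' in which:
        h=hull(p,'side',cs); r+=[cv2.pointPolygonTest(h,(float(q[0]),float(q[1])),True) for q in S]
    return np.array(r)
for w in('ts','t','s'):
    o=least_squares(res,[471,128,np.radians(93)],args=(w,),x_scale=[10,10,.1],diff_step=1e-3)
    print(w,o.x[:2],np.degrees(o.x[2]),o.fun)
for n,im,p in(('top','top0',None),('side','side0',None)):pass
print('origin/cart',pj('top',[[0,0,0]]),pj('side',[[0,0,0]]))
E
```

```text
ts [473.1 126.7] 93.5848412070535 [ 0.7  1.  -0.   0.8  1.1  1.5 -0.5 -0.9 -0.8  2.   2.1  0.7  1.5  2.2
 -0.  -0.5 -1.1  1.1  1.8  1. ]
t [469.8 129. ] 91.66288666731869 [0.4 2.  0.3 0.2 0.1 0.2 0.  0.  0.5 0.8 1.1]
s [478.  123.3] 96.61257055805822 [ 0.4  0.4  0.6  0.3  0.6  0.5 -0.2  0.2  0. ]
origin/cart [[435.8 431.6]] [[ 94.8 258.9]]
```

```bash
cat >> h.py <<'E'
def plan(target,Rt,n=10):
    """straight line + slerp in n rows (printed; cap check)"""
    s=arm.read_state();p=s['tcp_pos'];M=rot();tot=np.array(target)-p
    w=R.from_matrix(M.T@Rt).as_rotvec(degrees=True)
    print('t',round(s['t'],2),'per row units: max shift',np.abs(tot).max()/40/n,' turn',(w/6/n).round(3))
    rows=[]
    for i in range(n):
        Mi=M@R.from_rotvec(w*i/n,degrees=True).as_matrix()
        rows.append([*(Mi.T@tot/40/n).round(2),*(w/6/n).round(2)])
    print(np.array(rows))
def frame(z,x):
    z=np.array(z,float);z/=np.linalg.norm(z);x=np.array(x,float);x-=z*(x@z);x/=np.linalg.norm(x)
    return np.c_[x,np.cross(z,x),z]
E
python3 - <<'E'
from h import *
np.set_printoptions(precision=2,suppress=True)
plan([470,166,230],frame([0,0,-1],[np.cos(.052),np.sin(.052),0]),18)
E
```

```text
t 0.15 per row units: max shift 0.6325234577118153  turn [0.   0.   0.65]
[[-0.49  0.56  0.1   0.    0.    0.65]
 [-0.45  0.59  0.1   0.    0.    0.65]
 [-0.41  0.62  0.1   0.    0.    0.65]
 [-0.37  0.65  0.1   0.    0.    0.65]
 [-0.32  0.67  0.1   0.    0.    0.65]
 [-0.28  0.69  0.1   0.    0.    0.65]
 [-0.23  0.71  0.1   0.    0.    0.65]
 [-0.18  0.72  0.1   0.    0.    0.65]
 [-0.13  0.73  0.1   0.    0.    0.65]
 [-0.08  0.74  0.1   0.    0.    0.65]
 [-0.03  0.74  0.1   0.    0.    0.65]
 [ 0.02  0.74  0.1   0.    0.    0.65]
 [ 0.07  0.74  0.1   0.    0.    0.65]
 [ 0.12  0.73  0.1   0.    0.    0.65]
 [ 0.17  0.72  0.1   0.    0.    0.65]
 [ 0.22  0.71  0.1   0.    0.    0.65]
 [ 0.26  0.69  0.1   0.    0.    0.65]
 [ 0.31  0.67  0.1   0.    0.    0.65]]
```

```bash
python3 -m creep '[[-0.49,0.56,0.1,0,0,0.65],[-0.45,0.59,0.1,0,0,0.65],[-0.41,0.62,0.1,0,0,0.65],[-0.37,0.65,0.1,0,0,0.65],[-0.32,0.67,0.1,0,0,0.65],[-0.28,0.69,0.1,0,0,0.65],[-0.23,0.71,0.1,0,0,0.65],[-0.18,0.72,0.1,0,0,0.65],[-0.13,0.73,0.1,0,0,0.65],[-0.08,0.74,0.1,0,0,0.65]]'; python3 - <<'E'
from h import *
np.set_printoptions(precision=2,suppress=True)
plan([470,166,230],frame([0,0,-1],[np.cos(.052),np.sin(.052),0]),10)
E
```

```text
t: 1.15
tcp_pos: [345.4, 358.7, 258.2]
eef_rot: [179.9, 0.3, 32.9]
force: [-0.0, 0.7, 0.2]
gripper_width: 85.2
t 1.15 per row units: max shift 0.481651468851244  turn [0.  0.  0.5]
[[0.   0.57 0.07 0.   0.   0.5 ]
 [0.03 0.57 0.07 0.   0.   0.5 ]
 [0.06 0.57 0.07 0.   0.   0.5 ]
 [0.09 0.57 0.07 0.   0.   0.5 ]
 [0.12 0.56 0.07 0.   0.   0.5 ]
 [0.15 0.55 0.07 0.   0.   0.5 ]
 [0.18 0.55 0.07 0.   0.   0.5 ]
 [0.21 0.54 0.07 0.   0.   0.5 ]
 [0.23 0.52 0.07 0.   0.   0.5 ]
 [0.26 0.51 0.07 0.   0.   0.5 ]]
```

```bash
python3 -m creep '[[0,0.57,0.07,0,0,0.5],[0.03,0.57,0.07,0,0,0.5],[0.06,0.57,0.07,0,0,0.5],[0.09,0.57,0.07,0,0,0.5],[0.12,0.56,0.07,0,0,0.5],[0.15,0.55,0.07,0,0,0.5],[0.18,0.55,0.07,0,0,0.5],[0.21,0.54,0.07,0,0,0.5],[0.23,0.52,0.07,0,0,0.5],[0.26,0.51,0.07,0,0,0.5]]'; python3 - <<'E'
from h import *
np.set_printoptions(precision=2,suppress=True)
print(arm.read_state()['q'])
c=viewer.get_calibration('wrist');Rm=cv2.Rodrigues(c['rvec'])[0];print('cam',-Rm.T@c['tvec'],Rm[2])
np.savez('w1.npz',**c)
cv2.imwrite('pics/w1.png',viewer.get_image('wrist')[:,:,::-1])
E
```

```text
t: 2.15
tcp_pos: [470.1, 153.9, 226.5]
eef_rot: [179.6, 0.4, 1.5]
force: [0.3, 1.0, -0.4]
gripper_width: 85.3
[ 12.02  -9.17 118.25  -0.3   71.39  10.65]
cam [467.12 236.96 294.93] [ 0.   -0.33 -0.95]
```

View pics/w1.png

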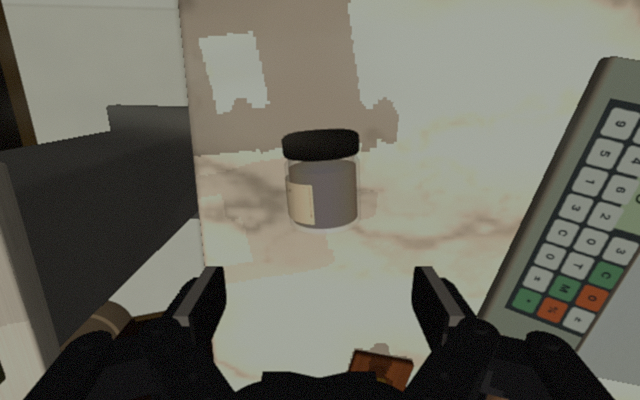

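```bash
python3 - <<'E'
import cv2
s=cv2.imread('pics/w1.png')
cv2.imwrite('pics/w1c.png',cv2.resize(s[115:240,260:380],None,fx=5,fy=4.8,interpolation=cv2.INTER_CUBIC))
E
```

```text
(no output)
```

View pics/w1c.png

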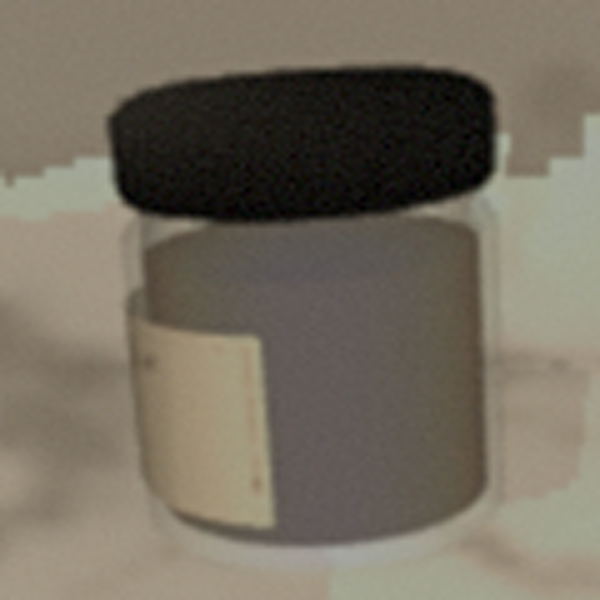

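```bash
python3 - <<'E'
from h import *
from scipy.optimize import least_squares
np.set_printoptions(precision=2,suppress=True)
P=np.array([(108,122),(112,180),(495,105),(496,170),(125,270),(137,400),(150,510),(501,300),(500,400),(495,490),(330,572),(250,568),(200,78),(300,68),(400,66)])/[5,4.8]+[260,115]
c=dict(np.load('w1.npz'))
def hull(p):
    x,y,a=p;j=np.array([np.cos(a),np.sin(a),0]);k=np.array([-j[1],j[0],0]);th=np.linspace(0,2*np.pi,60)
    Q=[np.array([x,y,31])+j*l+31*(np.outer(np.cos(th),k)+np.outer(np.sin(th),[0,0,1])) for l in(0,78)]
    return cv2.convexHull(pj('w',np.vstack(Q),c).astype(np.float32))
res=lambda p:np.array([cv2.pointPolygonTest(hull(p),(float(q[0]),float(q[1])),True) for q in P])
o=least_squares(res,[471,128,np.radians(93)],x_scale=[10,10,.1],diff_step=1e-3)
print(o.x[:2],np.degrees(o.x[2]),o.fun)
a=o.x[2];j=np.array([np.cos(a),np.sin(a),0]);print('mid',[*o.x[:2],31]+43*j)
print(bp('w',[(380,352),(408,362)],10,c))
E
```

```text
[473.94 127.83] 94.65267662536803 [-0.04 -0.35  0.29  0.3   0.5   0.39  0.86 -0.28  0.24  1.53  2.89  3.12
  2.11  1.85  1.92]
mid [470.45 170.69  31.  ]
[[539.75 -33.42  10.  ]
 [572.02 -46.43  10.  ]]
```

```bash
cat >> h.py <<'E'
JB=np.array([473.5,127.5,31.]);ja=np.radians(94);J=np.array([np.cos(ja),np.sin(ja),0]);K=np.array([np.sin(ja),-np.cos(ja),0])
ph=np.radians(35);TZ=-np.cos(ph)*np.array([0,0,1])-np.sin(ph)*J
RG=frame(TZ,K);G=JB+45*J
E
python3 - <<'E'
from h import *
np.set_printoptions(precision=2,suppress=True)
plan(G-140*TZ,RG,8)
E
```

```text
t 2.2 per row units: max shift 0.3148741698386476  turn [-0.72  0.03 -0.05]
[[-0.01 -0.32  0.25 -0.72  0.03 -0.05]
 [-0.01 -0.34  0.22 -0.72  0.03 -0.05]
 [-0.01 -0.35  0.2  -0.72  0.03 -0.05]
 [-0.01 -0.37  0.17 -0.72  0.03 -0.05]
 [-0.01 -0.38  0.14 -0.72  0.03 -0.05]
 [-0.   -0.39  0.11 -0.72  0.03 -0.05]
 [-0.   -0.39  0.08 -0.72  0.03 -0.05]
 [-0.   -0.4   0.05 -0.72  0.03 -0.05]]
```

```bash
python3 -m creep '[[-0.01,-0.32,0.25,-0.72,0.03,-0.05],[-0.01,-0.34,0.22,-0.72,0.03,-0.05],[-0.01,-0.35,0.2,-0.72,0.03,-0.05],[-0.01,-0.37,0.17,-0.72,0.03,-0.05],[-0.01,-0.38,0.14,-0.72,0.03,-0.05],[0,-0.39,0.11,-0.72,0.03,-0.05],[0,-0.39,0.08,-0.72,0.03,-0.05],[0,-0.4,0.05,-0.72,0.03,-0.05],[0,0,0,0,0,0],[0,0,0,0,0,0]]' 85; python3 - <<'E'
from h import *
np.set_printoptions(precision=2,suppress=True)
print(arm.read_state()['q'])
to(G-140*TZ,RG);to(G-52*TZ,RG)
E
```

```text
t: 3.2
tcp_pos: [465.0, 255.0, 141.7]
eef_rot: [143.6, -0.3, 3.9]
force: [0.2, -0.5, -0.0]
gripper_width: 84.8
[ 34.25  11.58 110.49 -31.53  79.82  42.25]
t 3.2 shift units [-0.01  0.11 -0.04] turn units [ 0.23 -0.04 -0.04]
t 3.2 shift units [-0.02  0.06  2.16] turn units [ 0.23 -0.04 -0.04]
```

```bash
python3 -m creep '[[0,0.03,0.2,0.1,0,0],[0,0.03,0.25,0.1,0,0],[0,0,0.3,0,0,0],[0,0,0.3,0,0,0],[0,0,0.3,0,0,0],[0,0,0.25,0,0,0],[0,0,0.25,0,0,0],[0,0,0.2,0,0,0],[0,0,0.1,0,0,0],[0,0,0,0,0,0]]'; python3 - <<'E'
from h import *
np.set_printoptions(precision=2,suppress=True)
to(G-52*TZ,RG); print(arm.read_state()['tcp_pos'])
cv2.imwrite('pics/w2.png',viewer.get_image('wrist')[:,:,::-1])
cv2.imwrite('pics/s2.png',cv2.resize(viewer.get_image('side')[130:270,200:440,::-1],None,fx=3,fy=3))
E
```

```text
t: 4.2
tcp_pos: [469.5, 195.6, 68.4]
eef_rot: [145.1, -0.4, 3.6]
force: [0.7, -0.3, 0.2]
gripper_width: 85.1
t 4.2 shift units [-0.02 -0.06 -0.2 ] turn units [-0.02 -0.02 -0.09]
[469.51 195.55  68.38]
```

View pics/w2.png

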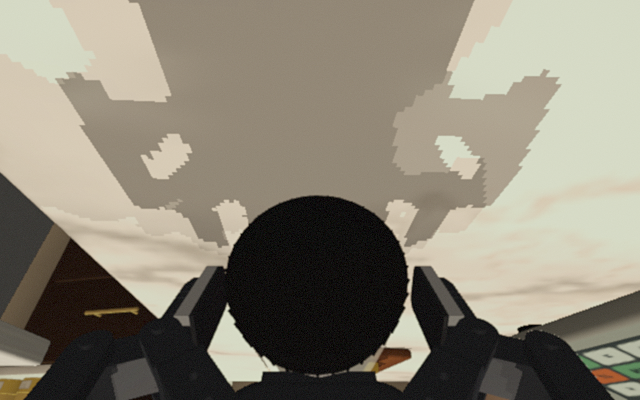

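View pics/s2.png

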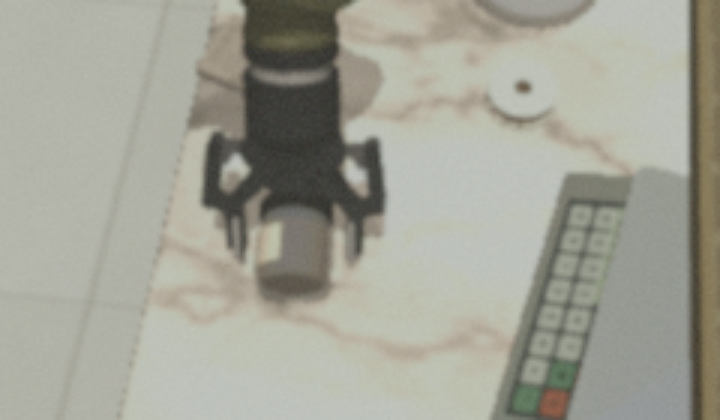

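```bash
python3 -m creep '[[0,-0.03,-0.15,0,0,0],[0,-0.02,-0.05,0,0,0],[0,0,0,0,0,0],[0,0,0,0,0,0],[0,0,0,0,0,0],[0,0,0,0,0,0],[0,0,0,0,0,0],[0,0,0,0,0,0],[0,0,0,0,0,0],[0,0,0,0,0,0]]' 50; python3 - <<'E'
from h import *
np.set_printoptions(precision=2,suppress=True)
to(G-52*TZ,RG); print(arm.read_state()['force'])
cv2.imwrite('pics/w3.png',viewer.get_image('wrist')[:,:,::-1])
E
```

```text
t: 5.3
tcp_pos: [469.8, 204.5, 75.8]
eef_rot: [145.3, -0.6, 3.7]
force: [-0.2, 0.1, -1.1]
gripper_width: 60.6
t 5.3 shift units [-0.04  0.01  0.08] turn units [-0.05 -0.06 -0.1 ]
[-0.16  0.12 -1.07]
```

View pics/w3.png

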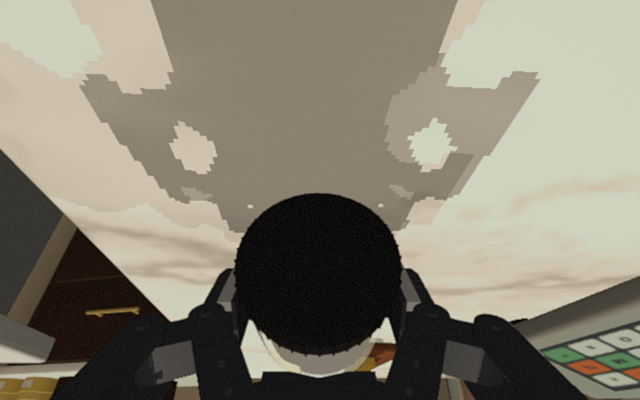

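```bash
python3 - <<'E'
from h import *
np.set_printoptions(precision=2,suppress=True)
p=arm.read_state()['tcp_pos']
plan(p+[0,0,50],rot(),6)
E
```

```text
t 5.35 per row units: max shift 0.20833333333333334  turn [0. 0. 0.]
[[ 0.    0.12 -0.17  0.    0.    0.  ]
 [ 0.    0.12 -0.17  0.    0.    0.  ]
 [ 0.    0.12 -0.17  0.    0.    0.  ]
 [ 0.    0.12 -0.17  0.    0.    0.  ]
 [ 0.    0.12 -0.17  0.    0.    0.  ]
 [ 0.    0.12 -0.17  0.    0.    0.  ]]
```

```bash
python3 -m creep '[[0,0.06,-0.08,0,0,0],[0,0.12,-0.17,0,0,0],[0,0.12,-0.17,0,0,0],[0,0.12,-0.17,0,0,0],[0,0.12,-0.17,0,0,0],[0,0.12,-0.17,0,0,0],[0,0.06,-0.08,0,0,0],[0,0.07,0,0.5,0,0],[0,0.12,0.01,0.9,0,0],[0,0.13,0.01,0.9,0,0]]';python3 -m creep '[[0,0.13,0.01,0.9,0,0],[0,0.13,0.01,0.9,0,0],[0,0.13,0.01,0.9,0,0],[0,0.13,0.01,0.9,0,0],[0,0.13,0.01,0.9,0,0],[0,0.13,0.01,0.9,0,0],[0,0.13,0.01,0.9,0,0],[0,0.13,0.01,0.9,0,0],[0,0.08,0.01,0.5,0,0],[0,0,0,0,0,0]]'; python3 - <<'E'
from h import *
np.set_printoptions(precision=2,suppress=True)
s=arm.read_state();print(s['q'],s['force'])
M=rot();ph=np.radians(35);TF=np.cos(np.pi/2-ph)*np.array([0,0,-1])+np.sin(np.pi/2-ph)*J
print('grasp',s['tcp_pos']+52*M[:,2], M[:,0],M[:,2])
RF=frame(TF,K)
to(s['tcp_pos'],RF)
cv2.imwrite('pics/w4.png',viewer.get_image('wrist')[:,:,::-1])
cv2.imwrite('pics/s4.png',cv2.resize(viewer.get_image('side')[130:270,200:440,::-1],None,fx=3,fy=3))
E
```

```text
t: 6.35
tcp_pos: [469.0, 193.4, 135.4]
eef_rot: [159.5, -0.5, 3.9]
force: [-0.2, -0.1, -3.1]
gripper_width: 60.5
t: 7.35
tcp_pos: [470.2, 145.2, 135.0]
eef_rot: [-152.9, -0.6, 4.4]
force: [-0.4, -0.1, -2.9]
gripper_width: 60.6
[ -0.09  -2.96 124.8   30.61  63.4  -19.86] [-0.43 -0.05 -2.95]
grasp [468.9  168.89  88.75] [1.   0.08 0.01] [-0.02  0.46 -0.89]
t 7.35 shift units [0. 0. 0.] turn units [ 4.65 -0.04  0.12]
```

View pics/w4.png

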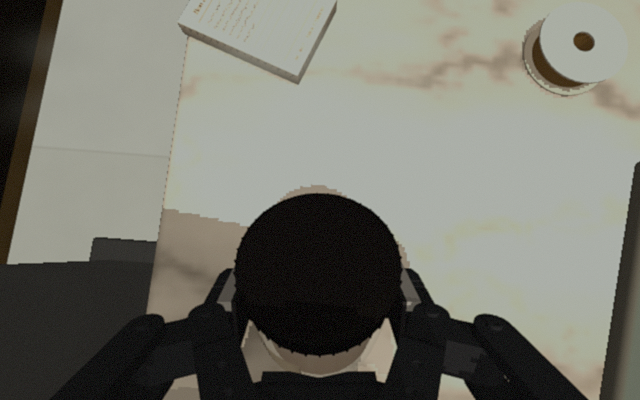

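View pics/s4.png

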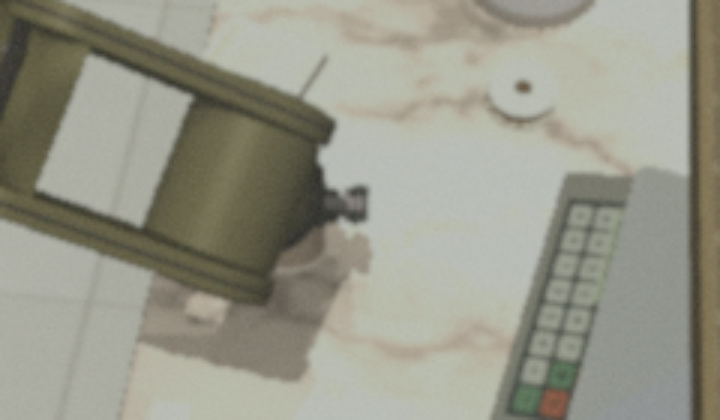

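```bash
python3 -m creep '[[0,0.08,0.01,0.6,0,0],[0,0.13,0.01,0.9,0,0],[0,0.13,0.01,0.9,0,0],[0,0.13,0.01,0.9,0,0],[0,0.12,0.01,0.9,0,0],[0,0.07,0.01,0.5,0,0],[0,0,0,0,0,0],[0,0,0,0,0,0],[0,0,0,0,0,0],[0,0,0,0,0,0]]'; cat >> h.py <<'E'
RF=R.from_euler('xyz',[-124.7,0,4],degrees=True).as_matrix()
E
python3 - <<'E'
from h import *
np.set_printoptions(precision=2,suppress=True)
s=arm.read_state();M=rot();print(s['q'])
g=s['tcp_pos']+52*M[:,2]
print('grasp',g)
to(g-52*RF[:,2],RF)
E
```

```text
t: 8.45
tcp_pos: [474.6, 131.5, 121.8]
eef_rot: [-124.8, -1.4, 5.5]
force: [0.7, 0.5, -3.3]
gripper_width: 60.8
[-10.35   6.58 124.51  54.34  77.5  -43.42]
grasp [471.17 174.    92.1 ]
t 8.45 shift units [-0.01  0.    0.  ] turn units [0.02 0.07 0.33]
```

```bash
cat >> h.py <<'E'
M0=R.from_euler('xyz',[145.3,-0.6,3.7],degrees=True).as_matrix();P0=np.array([469.8,204.5,75.8])
jb=M0.T@(JB-P0);jz=M0.T@J   # jar base and axis in tool frame
def jarnow():
    s=arm.read_state();M=rot();b=s['tcp_pos']+M@jb;a=M@jz
    print('jar base',b.round(1),'axis',a.round(3),'F',s['force'].round(2));return b,a
E
python3 - <<'E'
from h import *
jarnow();cv2.imwrite('pics/s5.png',cv2.resize(viewer.get_image('side')[130:270,200:440,::-1],None,fx=3,fy=3))
print(rot().T@[0,0,-1])
E
```

```text
jar base [470.4 175.8  44.6] axis [-0.029 -0.     1.   ] F [ 0.69  0.53 -3.3 ]
[-0.02405892  0.8205943   0.57100452]
```

View pics/s5.png

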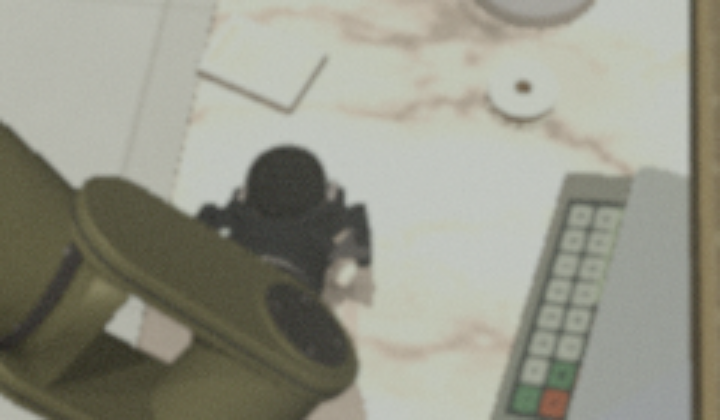

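```bash
python3 -m creep '[[0,0.08,0.06,0,0.03,0.15],[0,0.12,0.08,0,0.03,0.15],[0,0.12,0.08,0,0,0.02],[0,0.12,0.08,0,0,0],[0,0.12,0.08,0,0,0],[0,0.08,0.06,0,0,0],[0,0.04,0.03,0,0,0],[0,0,0,0,0,0],[0,0,0,0,0,0],[0,0,0,0,0,0]]';python3 - <<'E'
from h import *
jarnow();s=arm.read_state();g=s['tcp_pos']+52*rot()[:,2];to(g-52*RF[:,2],RF)
E
```

```text
t: 9.5
tcp_pos: [474.7, 131.7, 85.9]
eef_rot: [-124.9, 0.1, 4.0]
force: [0.9, 0.5, -3.6]
gripper_width: 60.4
jar base [469.7 175.9   8.7] axis [-0.004  0.003  1.   ] F [ 0.94  0.51 -3.65]
t 9.5 shift units [-0.002  0.004  0.   ] turn units [ 0.032  0.011 -0.013]
```

```bash
python3 -m creep '[[0,0.03,0.02,0,0,0],[0,0.03,0.02,0,0,0],[0,0.02,0.014,0,0,0],[0,0.02,0.014,0,0,0],[0,0.02,0.014,0,0,0],[0,0.01,0.007,0,0,0],[0,0.01,0.007,0,0,0],[0,0,0,0,0,0],[0,0,0,0,0,0],[0,0,0,0,0,0]]';python3 - <<'E'
from h import *
jarnow()
E
```

```text
t: 10.5
tcp_pos: [475.2, 131.5, 79.2]
eef_rot: [-124.9, 0.0, 4.0]
force: [-0.5, 0.2, -3.9]
gripper_width: 60.2
jar base [470.4 175.8   2. ] axis [-0.005  0.003  1.   ] F [-0.47  0.22 -3.89]
```

```bash
python3 -m creep '[[0,0.01,0.007,0,0,0],[0,0.01,0.007,0,0,0],[0,0.01,0.007,0,0,0],[0,0.01,0.007,0,0,0],[0,0,0,0,0,0],[0,0,0,0,0,0],[0,0,0,0,0,0],[0,0,0,0,0,0],[0,0,0,0,0,0],[0,0,0,0,0,0]]';python3 - <<'E'
from h import *
jarnow()
E
```

```text
t: 11.5
tcp_pos: [475.3, 131.6, 77.2]
eef_rot: [-124.9, -0.0, 4.0]
force: [-1.4, 0.2, -3.6]
gripper_width: 60.6
jar base [ 4.704e+02  1.758e+02 -1.000e-01] axis [-0.006  0.003  1.   ] F [-1.36  0.19 -3.6 ]
```

```bash
python3 -m creep '[[0,0.01,0.007,0,0,0],[0,0.01,0.007,0,0,0],[0,0.01,0.007,0,0,0],[0,0,0,0,0,0],[0,0,0,0,0,0],[0,0,0,0,0,0],[0,0,0,0,0,0],[0,0,0,0,0,0],[0,0,0,0,0,0],[0,0,0,0,0,0]]';python3 - <<'E'
from h import *
jarnow()
E
```

```text
t: 12.5
tcp_pos: [475.5, 131.6, 76.9]
eef_rot: [-124.8, -0.0, 4.1]
force: [-0.4, -0.9, -0.6]
gripper_width: 60.2
jar base [ 4.706e+02  1.761e+02 -2.000e-01] axis [-0.005  0.001  1.   ] F [-0.36 -0.94 -0.63]
```

```bash
python3 -m creep '[[0,0,0,0,0,0],[0,0,0,0,0,0],[0,0,0,0,0,0],[0,0,0,0,0,0],[0,0,0,0,0,0],[0,0,0,0,0,0],[0,0,0,0,0,0],[0,0,0,0,0,0],[0,0,0,0,0,0],[0,0,0,0,0,0]]' 85;python3 - <<'E'
from h import *
print(arm.read_state()['force'],arm.read_state()['gripper_width'])
cv2.imwrite('pics/w6.png',viewer.get_image('wrist')[:,:,::-1])
cv2.imwrite('pics/s6.png',cv2.resize(viewer.get_image('side')[130:270,200:440,::-1],None,fx=3,fy=3))
E
```

```text
t: 13.5
tcp_pos: [476.9, 131.8, 78.1]
eef_rot: [-124.7, -0.2, 4.0]
force: [0.8, 0.7, -0.4]
gripper_width: 85.1
[ 0.78410274  0.69035702 -0.38221139] 85.13601961057422
```

View pics/w6.png

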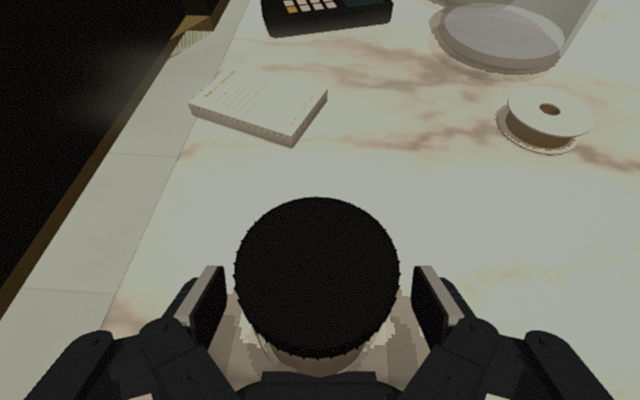

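View pics/s6.png

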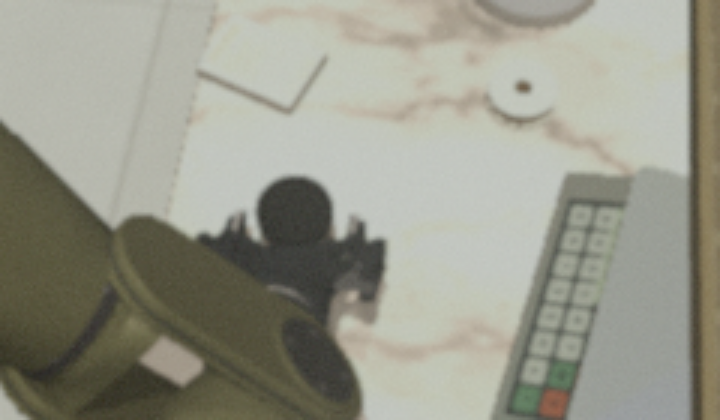

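```bash
python3 -m creep '[[0,0,-0.1,0,0,0],[0,0,-0.2,0,0,0],[0,0,-0.3,0,0,0],[0,0,-0.3,0,0,0],[0,0,-0.3,0,0,0],[0,0,-0.3,0,0,0],[0,0,-0.3,0,0,0],[0,-0.1,-0.3,0,0,0],[0,-0.2,-0.2,0,0,0],[0,-0.2,-0.1,0,0,0]]';python3 - <<'E'
from h import *
s=arm.read_state();print(s['force'],s['q'])
cv2.imwrite('pics/w7.png',viewer.get_image('wrist')[:,:,::-1])
E
```

```text
t: 14.6
tcp_pos: [482.1, 56.8, 155.4]
eef_rot: [-124.7, -0.2, 3.9]
force: [0.8, -0.1, 0.4]
gripper_width: 85.1
[ 0.81894506 -0.05153786  0.43169648] [-18.62749056   4.84141274 122.18795371  49.77799999  84.64083578
 -42.35953739]
```

View pics/w7.png

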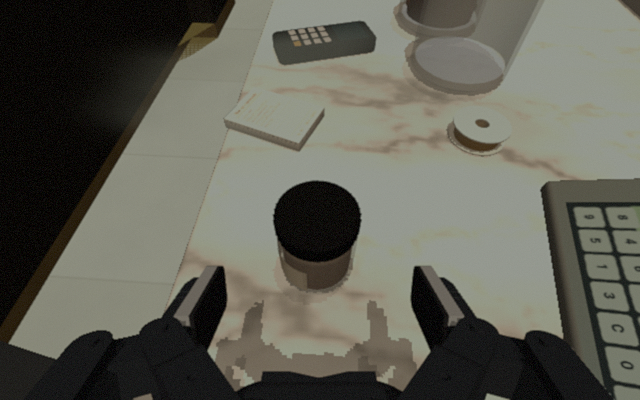

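```bash
cat >> h.py <<'E'
sa=np.radians(79.4);SX=np.array([np.cos(sa),np.sin(sa),0]);A=np.sin(np.radians(50))*SX+np.array([0,0,np.cos(np.radians(50))])
MO=np.array([537.,-94.7,0])+10*SX+[0,0,51]
RS=frame(-A,[SX[1],-SX[0],0])
E
python3 - <<'E'
from h import *
np.set_printoptions(precision=2,suppress=True)
print(MO,A,MO+A*200)
plan([556,66,215],RS,19)
E
```

```text
[538.84 -84.87  51.  ] [0.14 0.75 0.64] [567.02  65.72 179.56]
t 14.65 per row units: max shift 0.09640492443992814  turn [-0.92  0.    0.15]
[[ 0.1  -0.07 -0.04 -0.92  0.    0.15]
 [ 0.1  -0.06 -0.05 -0.92  0.    0.15]
 [ 0.1  -0.06 -0.05 -0.92  0.    0.15]
 [ 0.09 -0.06 -0.06 -0.92  0.    0.15]
 [ 0.09 -0.05 -0.06 -0.92  0.    0.15]
 [ 0.09 -0.05 -0.07 -0.92  0.    0.15]
 [ 0.09 -0.04 -0.07 -0.92  0.    0.15]
 [ 0.09 -0.04 -0.07 -0.92  0.    0.15]
 [ 0.09 -0.03 -0.08 -0.92  0.    0.15]
 [ 0.09 -0.02 -0.08 -0.92  0.    0.15]
 [ 0.09 -0.02 -0.08 -0.92  0.    0.15]
 [ 0.09 -0.01 -0.08 -0.92  0.    0.15]
 [ 0.09 -0.   -0.08 -0.92  0.    0.15]
 [ 0.09  0.   -0.08 -0.92  0.    0.15]
 [ 0.09  0.01 -0.08 -0.92  0.    0.15]
 [ 0.09  0.02 -0.08 -0.92  0.    0.15]
 [ 0.09  0.02 -0.08 -0.92  0.    0.15]
 [ 0.09  0.03 -0.08 -0.92  0.    0.15]
 [ 0.09  0.03 -0.08 -0.92  0.    0.15]]
```

```bash
python3 -m creep '[[0.1,-0.3,-0.2,-0.5,0,0.1],[0.1,-0.25,-0.2,-0.92,0,0.15],[0.1,-0.2,-0.2,-0.92,0,0.15],[0.1,-0.06,-0.06,-0.92,0,0.15],[0.1,-0.05,-0.06,-0.92,0,0.15],[0.1,-0.05,-0.07,-0.92,0,0.15],[0.1,-0.04,-0.07,-0.92,0,0.15],[0.1,-0.04,-0.07,-0.92,0,0.15],[0.1,-0.03,-0.08,-0.92,0,0.15],[0.1,-0.02,-0.08,-0.92,0,0.15]]'
python3 - <<'E'
from h import *
np.set_printoptions(precision=2,suppress=True)
plan(MO+A*200,RS,10)
E
```

```text
t: 15.65
tcp_pos: [522.2, 63.5, 220.8]
eef_rot: [-179.7, 3.7, -3.8]
force: [-0.0, 0.4, -0.4]
gripper_width: 85.2
t 15.65 per row units: max shift 0.11217012198055869  turn [-0.83  0.01  0.13]
[[ 0.12 -0.01  0.1  -0.83  0.01  0.13]
 [ 0.12 -0.02  0.09 -0.83  0.01  0.13]
 [ 0.12 -0.03  0.09 -0.83  0.01  0.13]
 [ 0.12 -0.04  0.09 -0.83  0.01  0.13]
 [ 0.12 -0.05  0.09 -0.83  0.01  0.13]
 [ 0.12 -0.06  0.08 -0.83  0.01  0.13]
 [ 0.11 -0.07  0.07 -0.83  0.01  0.13]
 [ 0.11 -0.08  0.07 -0.83  0.01  0.13]
 [ 0.11 -0.08  0.06 -0.83  0.01  0.13]
 [ 0.11 -0.09  0.05 -0.83  0.01  0.13]]
```

```bash
python3 -m creep '[[0.12,-0.01,0.1,-0.83,0,0.13],[0.12,-0.02,0.09,-0.83,0,0.13],[0.12,-0.03,0.09,-0.83,0,0.13],[0.12,-0.04,0.09,-0.83,0,0.13],[0.12,-0.05,0.09,-0.83,0,0.13],[0.12,-0.06,0.08,-0.83,0,0.13],[0.11,-0.07,0.07,-0.83,0,0.13],[0.11,-0.08,0.07,-0.83,0,0.13],[0.1,-0.08,0.06,-0.7,0,0.1],[0,0,0,0,0,0]]' 60
python3 - <<'E'
from h import *
np.set_printoptions(precision=2,suppress=True)
to(MO+A*200,RS);print(arm.read_state()['q'])
np.savez('w8.npz',**viewer.get_calibration('wrist'))
for n in('wrist','side','top'):cv2.imwrite(f'pics/{n}8.png',viewer.get_image(n)[:,:,::-1])
E
```

```text
t: 16.65
tcp_pos: [561.7, 72.9, 184.6]
eef_rot: [134.2, 0.8, -9.7]
force: [-0.5, -0.6, -0.5]
gripper_width: 60.3
t 16.65 shift units [0.16 0.02 0.2 ] turn units [-0.7  -0.02  0.2 ]
[ 15.25  14.02 105.17 -40.33  86.07  36.86]
```

View pics/wrist8.png

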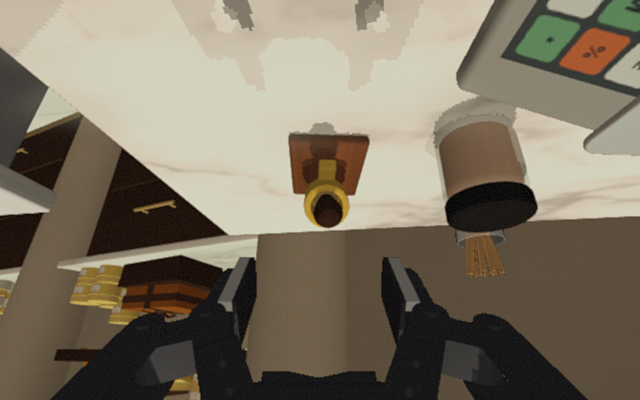

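View pics/side8.png

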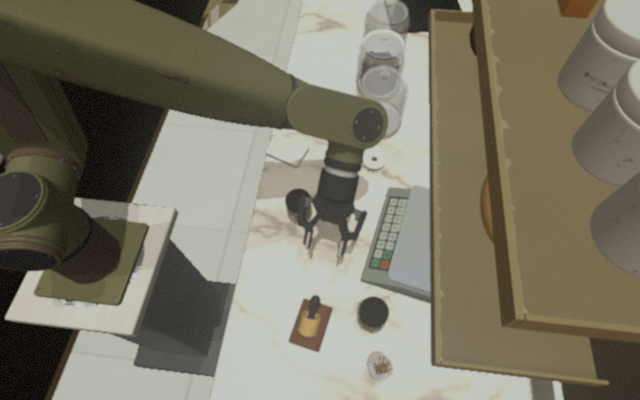

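View pics/top8.png

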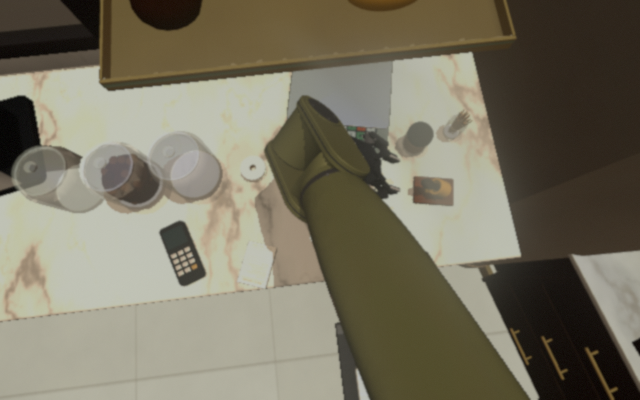

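```bash
python3 - <<'E'
from h import *
np.set_printoptions(precision=1,suppress=True)
c=dict(np.load('w8.npz'))
k=np.array([SX[1],-SX[0],0]);O=np.array([537,-94.7,10])
pts=[MO+44*A,MO,O+50*SX+35*k,O+50*SX-35*k,O-50*SX-35*k,O-50*SX+35*k]
im=cv2.imread('pics/wrist8.png');x0,y0,S=270,110,7
cr=cv2.resize(im[y0:y0+130,x0:x0+110],None,fx=S,fy=S,interpolation=cv2.INTER_CUBIC)
p=pj('w',pts,c);print(p)
for q in p: cv2.drawMarker(cr,(int((q[0]-x0)*S),int((q[1]-y0)*S)),(0,255,0),0,14,1)
cv2.imwrite('pics/w8c.png',cr[:,:][:590*2][::1] if False else cv2.resize(cr,None,fx=.62,fy=.62))
im=cv2.imread('pics/side8.png');x0,y0,S=280,170,6
cr=cv2.resize(im[y0:y0+90,x0:x0+120],None,fx=S,fy=S,interpolation=cv2.INTER_CUBIC);
x0,y0=270,275
cr2=cv2.resize(im[y0:y0+90,x0:x0+120],None,fx=S,fy=S,interpolation=cv2.INTER_CUBIC)
for q in pj('side',pts): cv2.drawMarker(cr2,(int((q[0]-x0)*S),int((q[1]-y0)*S)),(0,255,0),0,14,1)
cv2.imwrite('pics/s8c.png',cr2);cv2.imwrite('pics/s8j.png',cr)
E
```

```text
[[328.2 223. ]
 [326.6 207.8]
 [369.9 144.7]
 [287.  143.1]
 [293.5 196.2]
 [355.9 197.4]]
```

View pics/w8c.png

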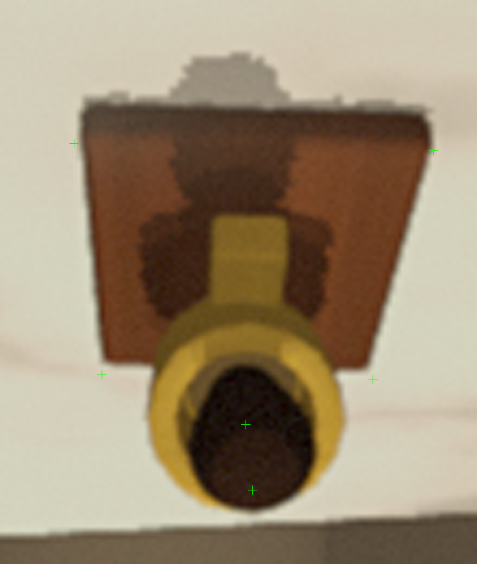

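View pics/s8c.png

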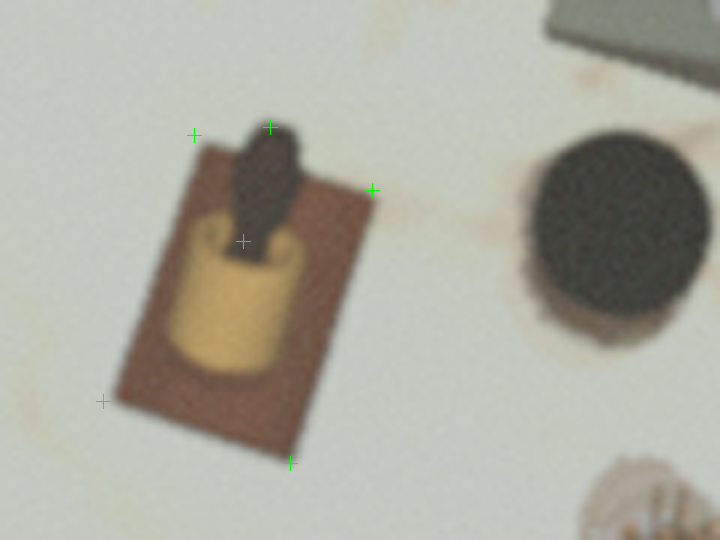

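View pics/s8j.png

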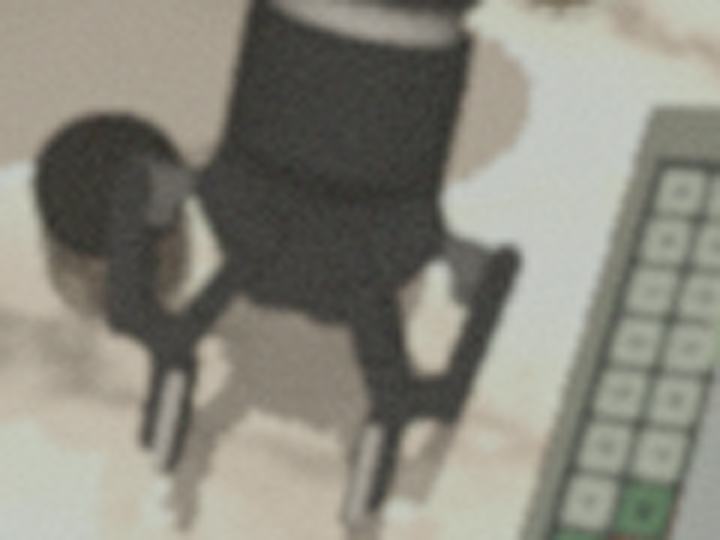

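```bash
cat > ov.py <<'E'
from h import *
np.set_printoptions(precision=1,suppress=True)
c=dict(np.load('w8.npz'))
W={'wrist':(np.array([(83,132),(430,140),(370,366),(103,360)])/4.34+[270,110],c),
'side':(np.array([(205,112),(375,170),(292,432),(113,368)])/6+[270,280],viewer.get_calibration('side')),
'top':(np.array([(495,265),(653,275),(653,383),(493,373)])/4+[290,110],viewer.get_calibration('top'))}
from scipy.optimize import least_squares
def cor(p):
    s=np.array([np.cos(p[2]),np.sin(p[2]),0]);k=np.array([s[1],-s[0],0]);O=np.array([p[0],p[1],10])
    return dict(fl=O+50*s-35*k,fr=O+50*s+35*k,br=O-50*s+35*k,bl=O-50*s-35*k)
order={'wrist':['fl','fr','br','bl'],'side':['fl','fr','br','bl'],'top':['fr','br','bl','fl']}
def res(p):
    d=cor(p);return np.concatenate([(pj(n,[d[o] for o in order[n]],W[n][1])-W[n][0]).ravel()*(1 if n!='side' else 1) for n in W])
o=least_squares(res,[537,-95,sa]);print(o.x[:2],np.degrees(o.x[2]));print(o.fun.reshape(3,4,2))
for n in W:
    f=lambda p:(lambda d:(pj(n,[d[q] for q in order[n]],W[n][1])-W[n][0]).ravel())(cor(p))
    q=least_squares(f,[537,-95,sa]);print(n,q.x[:2],np.degrees(q.x[2]),np.abs(q.fun).max())
E
python3 ov.py
```

```text
[537.6 -92.7] 78.88135115716861
[[[-1.5  1.1]
  [ 1.9  1.3]
  [ 0.6  2.3]
  [-0.6  2.3]]

 [[-1.1 -1.9]
  [ 0.2 -2.2]
  [-0.2 -0.7]
  [-1.4 -0.5]]

 [[-0.7 -0.8]
  [-0.6 -0.5]
  [-0.5 -0.5]
  [-0.6 -0.9]]]
wrist [537.8 -90.6] 78.92522385531166 2.05585464137215
side [539.4 -95.3] 78.31681298456597 0.9784152822552983
top [535.7 -93.9] 79.16562880652256 0.22868215504070122
```

```bash
cat > ov2.py <<'E'
from h import *
c=dict(np.load('w8.npz'))
a0=np.radians(79);s=np.array([np.cos(a0),np.sin(a0),0]);k=np.array([s[1],-s[0],0]);Z=np.array([0,0,1.])
def cyl(n,cal,O,lean,l0,l1,base,r=12):
    l=np.radians(lean);a=np.sin(l)*s+np.cos(l)*Z;u=np.cos(l)*s-np.sin(l)*Z;th=np.linspace(0,2*np.pi,50)
    P=np.vstack([base+a*q+r*(np.outer(np.cos(th),u)+np.outer(np.sin(th),k)) for q in(l0,l1)])
    return cv2.convexHull(pj(n,P,cal).astype(np.float32)).reshape(-1,2)
out=[]
for n,O,x0,y0,S in(('wrist',np.array([537.8,-90.6,0]),290,140,9),('side',np.array([539.4,-95.3,0]),285,285,9)):
    im=cv2.imread('pics/wrist8.png' if n=='wrist' else 'pics/side8.png');cal=c if n=='wrist' else viewer.get_calibration('side')
    mo=O+10*s+51*Z
    def droop(d):
        l=np.radians(50);u=np.cos(l)*s-np.sin(l)*Z
        return mo+u*(2.5 if d else 0)
    for d in(0,4,8):
        cr=cv2.resize(im[y0:y0+60,x0:x0+44],None,fx=S,fy=S,interpolation=cv2.INTER_CUBIC)
        h=(cyl(n,cal,O,50+d,0,44,droop(d))-[x0-.0,y0])*S
        cv2.polylines(cr,[h.astype(np.int32)],True,(0,255,0),1)
        h=(cyl(n,cal,O,50,-34,0,mo,21)-[x0,y0])*S
        cv2.polylines(cr,[h.astype(np.int32)],True,(255,0,0),1)
        out.append(cr)
big=np.vstack([np.hstack(out[:3]),np.hstack(out[3:])])
cv2.imwrite('pics/ov2.png',cv2.resize(big,None,fx=.55,fy=.55,interpolation=cv2.INTER_AREA))
E
python3 ov2.py
```

```text
(no output)
```

View pics/ov2.png

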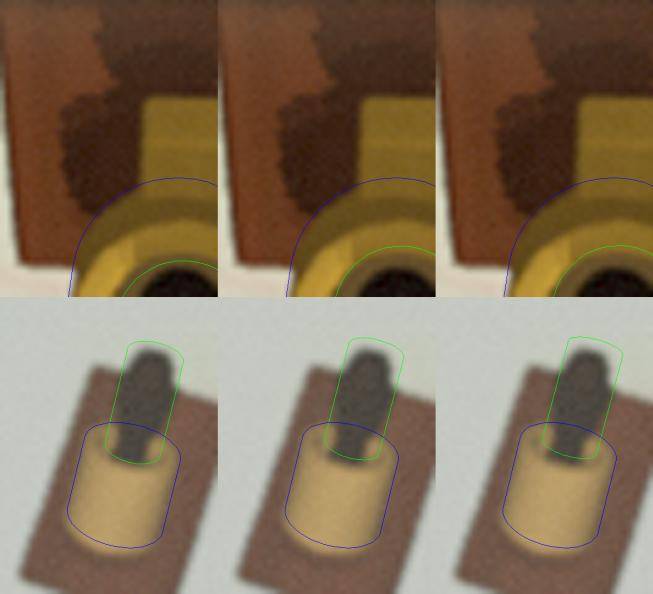

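```bash
sed -i "s/290,140,9)/303,178,9)/; s/range//" ov2.py; python3 ov2.py; python3 - <<'E'
import cv2
b=cv2.imread('pics/ov2.png');cv2.imwrite('pics/ov3.png',b[:300])
E
```

```text
(no output)
```

View pics/ov3.png

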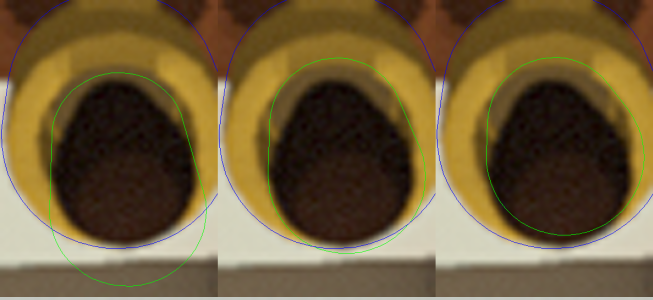

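```bash
cat >> h.py <<'E'
sa=np.radians(79);SX=np.array([np.cos(sa),np.sin(sa),0]);A=np.sin(np.radians(51))*SX+np.array([0,0,np.cos(np.radians(51))])
MO=np.array([539.7,-81.5,50.])
RS=frame(-A,[SX[1],-SX[0],0])
E
python3 - <<'E'
from h import *
np.set_printoptions(precision=2,suppress=True)
to(MO+A*140,RS);to(MO+A*82,RS)
E
```

```text
t 16.8 shift units [ 0.17 -0.06  1.68] turn units [-0.89 -0.09  0.21]
t 16.8 shift units [0.15 0.08 3.12] turn units [-0.89 -0.09  0.21]
```

```bash
python3 -m creep '[[0.04,-0.01,0.15,-0.3,-0.03,0.07],[0.04,-0.01,0.3,-0.3,-0.03,0.07],[0.04,-0.01,0.3,-0.29,-0.03,0.07],[0.04,0,0.3,0,0,0],[0,0,0.3,0,0,0],[0,0,0.2,0,0,0],[0,0,0.1,0,0,0],[0,0,0,0,0,0],[0,0,0,0,0,0],[0,0,0,0,0,0]]' 60
python3 - <<'E'
from h import *
np.set_printoptions(precision=2,suppress=True)
to(MO+A*82,RS)
cv2.imwrite('pics/w9.png',viewer.get_image('wrist')[:,:,::-1])
E
```

```text
t: 17.8
tcp_pos: [558.3, 15.7, 140.9]
eef_rot: [128.7, -0.1, -11.3]
force: [-0.2, 0.2, 0.5]
gripper_width: 59.8
t 17.8 shift units [ 0.01 -0.22  1.3 ] turn units [ 0.04  0.03 -0.05]
```

View pics/w9.png

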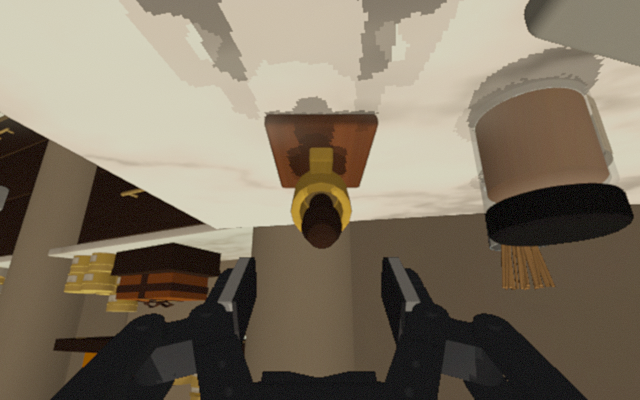

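```bash
python3 -m creep '[[0,-0.05,0.12,0,0,0],[0,-0.05,0.2,0,0,0],[0,-0.05,0.2,0,0,0],[0,-0.04,0.2,0,0,0],[0,0,0.2,0,0,0],[0,0,0.12,0,0,0],[0,0,0.06,0,0,0],[0,0,0,0,0,0],[0,0,0,0,0,0],[0,0,0,0,0,0]]' 60
python3 - <<'E'
from h import *
np.set_printoptions(precision=2,suppress=True)
to(MO+A*82,RS)
cv2.imwrite('pics/w10.png',viewer.get_image('wrist')[:,:,::-1])
cv2.imwrite('pics/s10.png',cv2.resize(viewer.get_image('side')[220:360,230:430,::-1],None,fx=4,fy=4))
E
```

```text
t: 18.85
tcp_pos: [552.4, -15.5, 104.8]
eef_rot: [128.8, -0.2, -11.3]
force: [-0.5, -0.5, -0.1]
gripper_width: 59.9
t 18.85 shift units [ 0.   -0.01  0.12] turn units [ 0.04  0.02 -0.05]
```

View pics/w10.png

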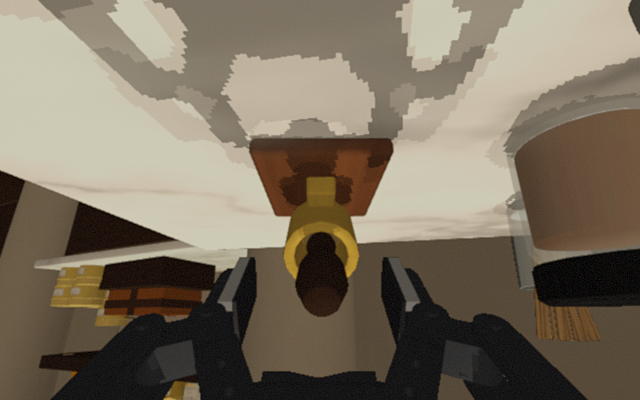

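View pics/s10.png

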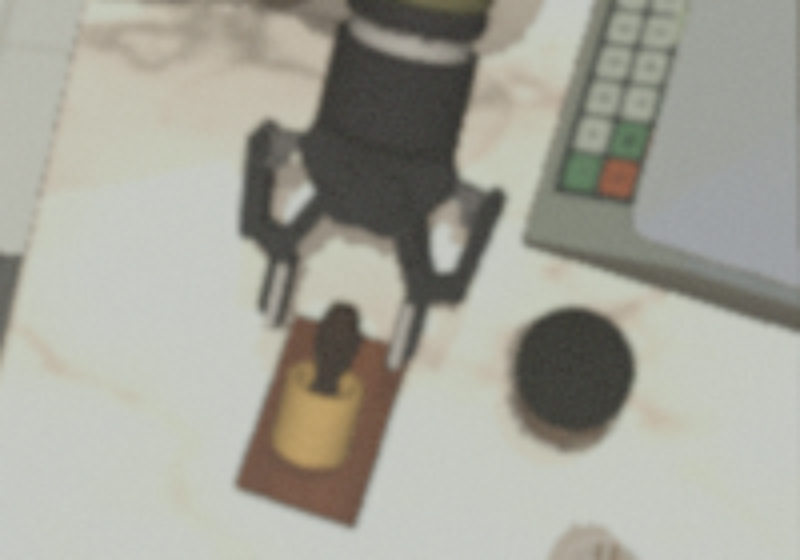

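```bash
python3 - <<'E'
from h import *
s=arm.read_state();z=rot()[:,2]
print(pj('wrist',[s['tcp_pos']+d*z for d in(44,54,72,88,120)]).round(0))
E
```

```text
[[322. 306.]
 [322. 292.]
 [321. 271.]
 [321. 255.]
 [321. 231.]]
```

```bash
python3 -m creep '[[0,-0.04,0.06,0,0,0],[0,-0.02,0.05,0,0,0],[0,0,0,0,0,0],[0,0,0,0,0,0],[0,0,0,0,0,0],[0,0,0,0,0,0],[0,0,0,0,0,0],[0,0,0,0,0,0],[0,0,0,0,0,0],[0,0,0,0,0,0]]' 15
python3 - <<'E'
from h import *
np.set_printoptions(precision=2,suppress=True)
to(MO+A*82,RS);s=arm.read_state();print(s['force'],s['gripper_width'])
cv2.imwrite('pics/w11.png',viewer.get_image('wrist')[:,:,::-1])
E
```

```text
t: 19.95
tcp_pos: [552.5, -17.0, 100.4]
eef_rot: [128.8, -0.2, -11.3]
force: [-0.9, -0.0, 1.5]
gripper_width: 22.9
t 19.95 shift units [-0.01  0.06  0.02] turn units [ 0.03  0.01 -0.06]
[-0.92 -0.05  1.52] 22.914374268226176
```

View pics/w11.png

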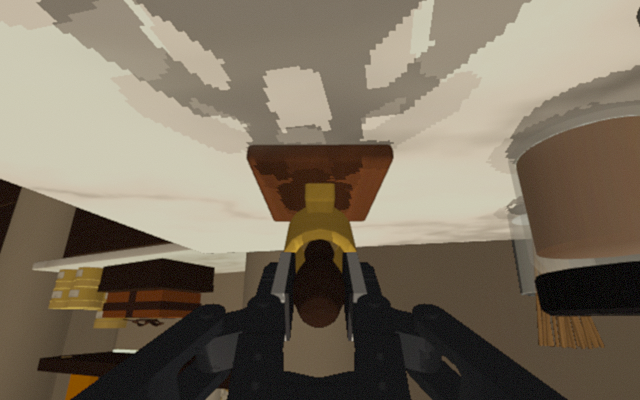

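```bash
python3 -m creep '[[0,0,-0.06,0,0,0],[0,0,-0.12,0,0,0],[0,0,-0.12,0,0,0],[0,0,-0.12,0,0,0],[0,0,-0.12,0,0,0],[0,0,-0.12,0,0,0],[0,0,-0.12,0,0,0],[0,0,-0.12,0,0,0],[0,0,-0.12,0,0,0],[0,0,-0.12,0,0,0]]' 
python3 - <<'E'
from h import *
np.set_printoptions(precision=2,suppress=True)
to(MO+A*82,RS)
cv2.imwrite('pics/s12.png',cv2.resize(viewer.get_image('side')[220:360,230:430,::-1],None,fx=4,fy=4))
E
```

```text
t: 21.0
tcp_pos: [559.5, 21.0, 130.7]
eef_rot: [128.8, -0.2, -11.3]
force: [0.1, 0.6, -0.7]
gripper_width: 22.5
t 21.0 shift units [0.01 0.07 1.25] turn units [ 0.03  0.01 -0.05]
```

View pics/s12.png

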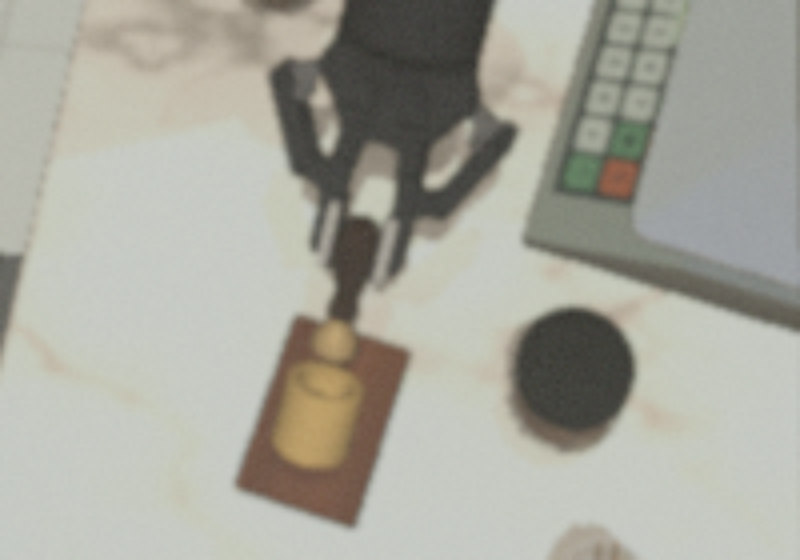

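```bash
python3 - <<'E'
from h import *
np.set_printoptions(precision=2,suppress=True)
plan([535,50,265],frame([0,0,-1],[1,-.1,0]),10)
E
```

```text
t 21.05 per row units: max shift 0.3341732637949276  turn [ 0.85  0.04 -0.09]
[[-0.07  0.22 -0.26  0.85  0.04 -0.09]
 [-0.07  0.2  -0.27  0.85  0.04 -0.09]
 [-0.08  0.17 -0.29  0.85  0.04 -0.09]
 [-0.08  0.15 -0.31  0.85  0.04 -0.09]
 [-0.08  0.12 -0.32  0.85  0.04 -0.09]
 [-0.08  0.09 -0.33  0.85  0.04 -0.09]
 [-0.07  0.06 -0.33  0.85  0.04 -0.09]
 [-0.07  0.03 -0.34  0.85  0.04 -0.09]
 [-0.07 -0.   -0.34  0.85  0.04 -0.09]
 [-0.07 -0.03 -0.34  0.85  0.04 -0.09]]
```

```bash
python3 -m creep '[[0,0,-0.3,0,0,0],[-0.07,0.2,-0.35,0.4,0.04,-0.09],[-0.08,0.2,-0.35,0.85,0.04,-0.09],[-0.08,0.17,-0.3,0.85,0.04,-0.09],[-0.08,0.15,-0.3,0.85,0.04,-0.09],[-0.08,0.12,-0.3,0.85,0.04,-0.09],[-0.07,0.09,-0.3,0.85,0.04,-0.09],[-0.07,0.06,-0.2,0.85,0.04,-0.09],[-0.07,0,-0.1,0.85,0.04,-0.09],[-0.07,0,0,0.85,0.04,-0.09]]' 
python3 - <<'E'
from h import *
np.set_printoptions(precision=2,suppress=True)
plan([500,120,265],frame([0,0,-1],[1,-.1,0]),8)
E
```

```text
t: 22.05
tcp_pos: [539.6, 66.2, 241.3]
eef_rot: [173.8, 0.4, -5.4]
force: [0.5, 0.8, -1.4]
gripper_width: 23.1
t 22.05 per row units: max shift 0.16824389331995854  turn [0.13 0.01 0.01]
[[-0.14 -0.15 -0.09  0.13  0.01  0.01]
 [-0.14 -0.15 -0.09  0.13  0.01  0.01]
 [-0.14 -0.15 -0.09  0.13  0.01  0.01]
 [-0.14 -0.15 -0.08  0.13  0.01  0.01]
 [-0.14 -0.15 -0.08  0.13  0.01  0.01]
 [-0.14 -0.15 -0.08  0.13  0.01  0.01]
 [-0.14 -0.15 -0.08  0.13  0.01  0.01]
 [-0.14 -0.15 -0.08  0.13  0.01  0.01]]
```

```bash
python3 -m creep '[[-0.14,-0.15,-0.09,0.13,0.01,0],[-0.14,-0.15,-0.09,0.13,0.01,0],[-0.14,-0.15,-0.09,0.13,0.01,0],[-0.14,-0.15,-0.08,0.13,0.01,0],[-0.14,-0.15,-0.08,0.13,0.01,0],[-0.14,-0.15,-0.08,0.13,0.01,0],[-0.14,-0.15,-0.08,0.13,0.01,0],[-0.06,-0.06,-0.04,0.06,0,0],[0,0,0,0,0,0],[0,0,0,0,0,0]]' 
python3 - <<'E'
from h import *
np.set_printoptions(precision=2,suppress=True)
s=arm.read_state();print(s['q'],s['force'])
c=viewer.get_calibration('wrist');np.savez('w13.npz',R=rot(),p=s['tcp_pos'],**c)
for n in('wrist','side','top'):cv2.imwrite(f'pics/{n}13.png',viewer.get_image(n)[:,:,::-1])
E
```

```text
t: 23.05
tcp_pos: [498.2, 121.7, 266.6]
eef_rot: [179.8, 0.0, -5.2]
force: [-0.6, -0.9, -1.5]
gripper_width: 22.9
[  7.79  -8.98 114.07  -0.16  74.97  13.06] [-0.55 -0.87 -1.48]
```

View pics/wrist13.png

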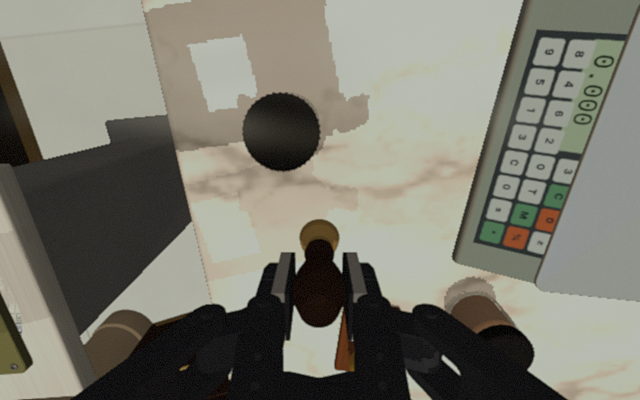

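View pics/side13.png

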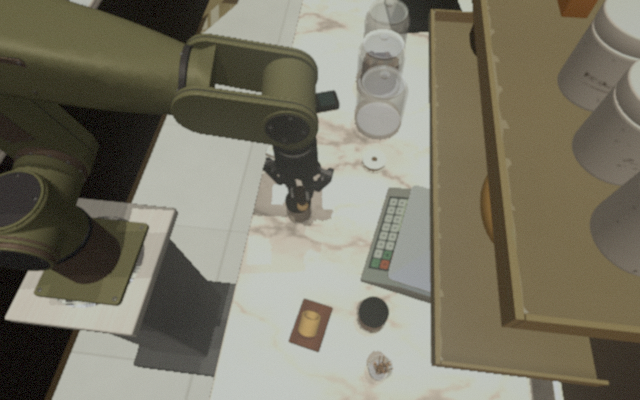

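View pics/top13.png

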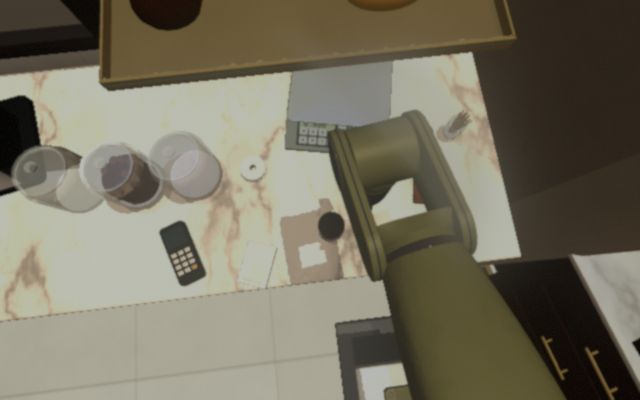

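```bash
cat > ov4.py <<'E'
from h import *
np.set_printoptions(precision=1,suppress=True)
d=dict(np.load('w13.npz'));Rw=d['R'];p=d['p'];c={k:d[k] for k in('mtx','rvec','tvec')}
th=np.linspace(0,2*np.pi,40)
def circ(tilt,dist,r,off):  # tilt deg: stamp axis turned about tool x
    t=np.radians(tilt);ax=np.array([0,-np.sin(t),np.cos(t)]);u=np.array([0,np.cos(t),np.sin(t)])
    C=np.array([0,off,60])+ax*(dist-60)
    P=C+r*(np.outer(np.cos(th),[1,0,0])+np.outer(np.sin(th),u))
    return pj('w',p+P@Rw.T,c)
if __name__=='__main__':
    im=cv2.imread('pics/wrist13.png');x0,y0,S=280,205,5
    out=[]
    for t,off in((0,0),(3,0),(6,0)):
        cr=cv2.resize(im[y0:y0+130,x0:x0+80],None,fx=S,fy=S,interpolation=cv2.INTER_CUBIC)
        for dist in(37,115):
            cv2.polylines(cr,[((circ(t,dist,12,off)-[x0,y0])*S).astype(np.int32)],True,(0,255,0),1)
        out.append(cr)
    cv2.imwrite('pics/ov4.png',cv2.resize(np.hstack(out),None,fx=.66,fy=.66))
    print('lid wrist',bp('w',[(282,131.5)],78,c),'top',bp('top',[(331,226)],78))
E
python3 ov4.py
```

```text
lid wrist [[473.7 177.3  78. ]] top [[468.9 175.5  78. ]]
```

View pics/ov4.png

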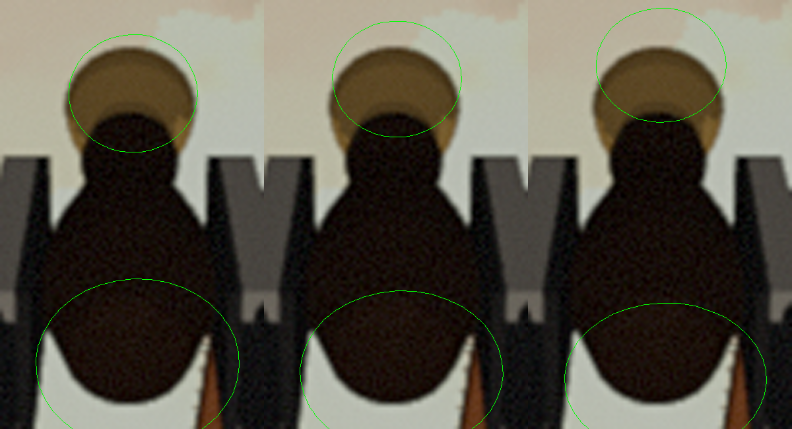

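```bash
python3 - <<'E'
from ov4 import *
for dd in (33,37,45,55,62,70,80,90,100,111,115):
    q=pj('w',[p+Rw@[0,0,dd]],c)[0]; w=circ(0,dd,12,0); print(dd,((q-[280,205])*3.3).round(0),'width',np.ptp(w[:,0])*3.3, 'ytop',(w[:,1].min()-205)*3.3)
im=cv2.imread('pics/side13.png');x0,y0=270,140
cv2.imwrite('pics/s13c.png',cv2.resize(im[y0:y0+90,x0:x0+80],None,fx=7,fy=7,interpolation=cv2.INTER_CUBIC))
E
```

```text
33 [138. 389.] width 209.62589367024287 ytop 299.4502763879235
37 [138. 366.] width 203.35663789910822 ytop 278.75919159696616
45 [137. 325.] width 191.87960044934127 ytop 240.97981368507104
55 [136. 279.] width 179.2350248480163 ytop 199.50553949165734
62 [136. 250.] width 171.33167707145955 ytop 173.66112187579884
70 [135. 220.] width 163.1117969654438 ytop 146.84550160321953
80 [135. 187.] width 153.8833341363936 ytop 116.81691307138524
90 [134. 157.] width 145.64320217897645 ytop 90.0731228867651
100 [134. 130.] width 138.24070130648906 ytop 66.10310024655256
111 [133. 103.] width 130.92105024530824 ytop 42.45254262271281
115 [133.  94.] width 128.44790982856733 ytop 34.47304310428519
```

View pics/s13c.png

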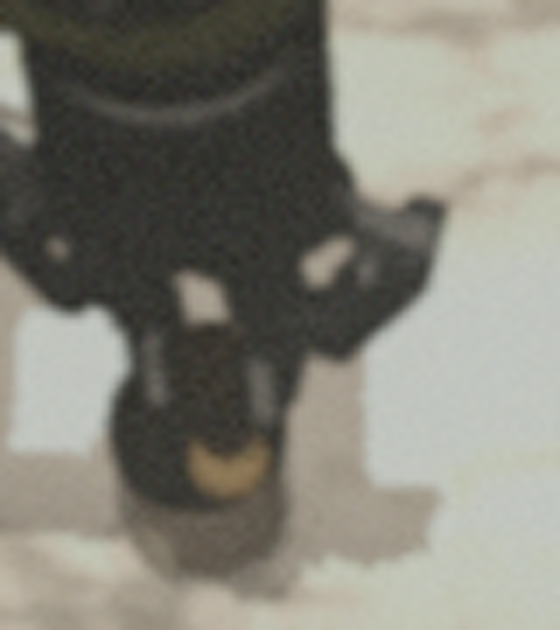

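```bash
python3 - <<'E'
from ov4 import *
for t in(-6,-3,0,3):
  for D in(109,113):
    tt=np.radians(t);ax=np.array([0,-np.sin(tt),np.cos(tt)]);u=np.array([0,np.cos(tt),np.sin(tt)])
    C=np.array([0,0,62])+ax*(D-62);P=C+12*(np.outer(np.cos(th),[1,0,0])+np.outer(np.sin(th),u))
    s=pj('side',p+P@Rw.T);s=(s-[270,140])*7
    top=C-ax*78;s2=(pj('side',[p+Rw@top])-[270,140])*7
    print(t,D,'bottom',s[s[:,1].argmax()],'x',s[:,0].min(),s[:,0].max(),'tip',s2)
E
```

```text
-6 109 bottom [224.8 490.3] x 183.45291000273733 262.90282092376935 tip [[211.8 298.7]]
-6 113 bottom [225.3 497.7] x 184.15100919406473 263.28910205976655 tip [[212.4 307.5]]
-3 109 bottom [226.8 484.6] x 185.50297073076024 264.7858769122356 tip [[210.3 303.3]]
-3 113 bottom [227.5 491.5] x 186.36272822971642 265.32451686403095 tip [[211.2 311.5]]
0 109 bottom [228.9 478.6] x 187.52483250963934 266.64217769659314 tip [[208.9 308.1]]
0 113 bottom [229.7 484.9] x 188.54302498123445 267.33093918054476 tip [[210.  315.7]]
3 109 bottom [224.5 472.4] x 189.51387774606525 268.4675088470109 tip [[207.6 313.1]]
3 113 bottom [225.6 478.1] x 190.6870066908699 269.30388930573343 tip [[208.8 319.9]]
```

```bash
cat >> h.py <<'E'
DT=np.array([-0.5,1.0,112.])
RE=frame([0,0,-1],[1,-.09,0])@R.from_rotvec([1.8,0,0],degrees=True).as_matrix()
LID=np.array([471.5,176.3,78.])
E
python3 - <<'E'
from h import *
np.set_printoptions(precision=2,suppress=True)
T=LID+[0,0,37]-RE@DT;print(T)
plan(T,RE,8)
E
```

```text
[471.77 173.75 226.98]
t 23.2 per row units: max shift 0.16312141253438167  turn [ 0.04  0.   -0.  ]
[[-0.1  -0.16  0.12  0.04  0.   -0.  ]
 [-0.1  -0.15  0.12  0.04  0.   -0.  ]
 [-0.1  -0.15  0.12  0.04  0.   -0.  ]
 [-0.1  -0.15  0.12  0.04  0.   -0.  ]
 [-0.1  -0.15  0.13  0.04  0.   -0.  ]
 [-0.1  -0.15  0.13  0.04  0.   -0.  ]
 [-0.1  -0.15  0.13  0.04  0.   -0.  ]
 [-0.1  -0.15  0.13  0.04  0.   -0.  ]]
```

```bash
python3 -m creep '[[-0.1,-0.16,0.1,0.04,0,0],[-0.1,-0.15,0.12,0.04,0,0],[-0.1,-0.15,0.12,0.04,0,0],[-0.1,-0.15,0.12,0.04,0,0],[-0.1,-0.15,0.12,0.04,0,0],[-0.1,-0.15,0.12,0.04,0,0],[-0.1,-0.15,0.1,0.04,0,0],[-0.06,-0.1,0.08,0.02,0,0],[0,0,0,0,0,0],[0,0,0,0,0,0]]' 
python3 - <<'E'
from h import *
np.set_printoptions(precision=2,suppress=True)
to(LID+[0,0,37]-RE@DT,RE)
s=arm.read_state();c=viewer.get_calibration('wrist');np.savez('w14.npz',R=rot(),p=s['tcp_pos'],**c)
for n in('wrist','side','top'):cv2.imwrite(f'pics/{n}14.png',viewer.get_image(n)[:,:,::-1])
im=cv2.imread('pics/side14.png');cv2.imwrite('pics/s14c.png',cv2.resize(im[140:230,260:340],None,fx=7,fy=6.6,interpolation=cv2.INTER_CUBIC))
E
```

```text
t: 24.2
tcp_pos: [469.2, 175.4, 227.1]
eef_rot: [-178.3, 0.2, -5.2]
force: [0.3, 0.2, -1.0]
gripper_width: 23.1
t 24.2 shift units [0.07 0.04 0.  ] turn units [ 0.01  0.03 -0.02]
```

View pics/wrist14.png

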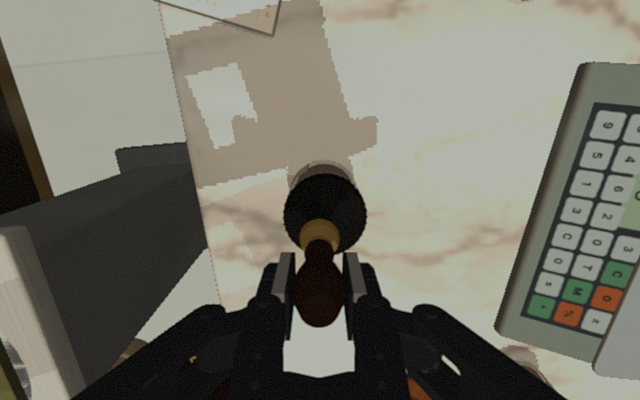

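View pics/s14c.png

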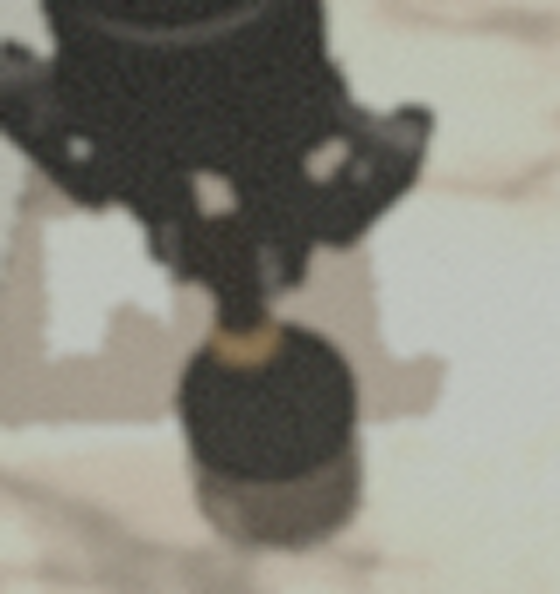

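View pics/top14.png

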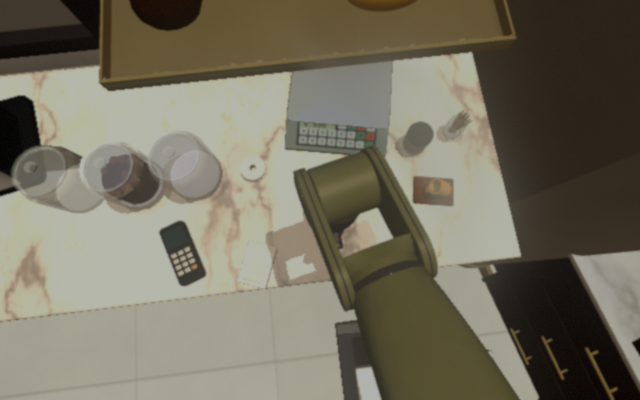

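```bash
python3 - <<'E'
from h import *
np.set_printoptions(precision=1,suppress=True)
im=cv2.imread('pics/wrist14.png');cv2.imwrite('pics/w14c.png',cv2.resize(im[160:265,270:380],None,fx=6,fy=5.5,interpolation=cv2.INTER_CUBIC))
d=dict(np.load('w14.npz'));Rw=d['R'];p=d['p'];c={k:d[k] for k in('mtx','rvec','tvec')}
lidw=bp('w',[(325.5,214)],78,c)[0];print('lid wrist',lidw)
lids=bp('side',[(298.1,200.6)],78)[0];print('lid side',lids)
th=np.linspace(0,2*np.pi,60);die=p+Rw@DT;print('die model',die)
C=die+12*np.c_[np.cos(th),np.sin(th),0*th]
w=pj('w',C,c);s=(pj('side',C)-[260,140])*[7,6.6]
print('die w x',w[:,0].min(),w[:,0].max(),'ytop',w[:,1].min()); print('die side x',s[:,0].min(),s[:,0].max(),'ybot',s[:,1].max())
E
```

```text
lid wrist [473.  179.6  78. ]
lid side [475.2 170.5  78. ]
die model [468.5 177.9 115.1]
die w x 299.82724123063525 339.24779514494884 ytop 218.52285800998507
die side x 204.68465900003258 278.0691690105804 ybot 357.23041484938125
```

View pics/w14c.png

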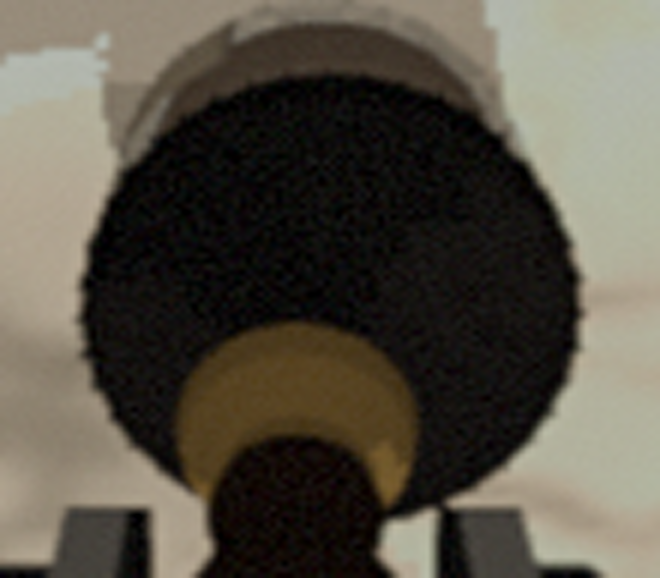

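```bash
python3 -m creep '[[0.05,0,0,0,0,0],[0.06,0,0,0,0,0],[0,0,0,0,0,0],[0,0,0,0,0,0],[0,0,0,0,0,0],[0,0,0,0,0,0],[0,0,0,0,0,0],[0,0,0,0,0,0],[0,0,0,0,0,0],[0,0,0,0,0,0]]' 
python3 - <<'E'
from h import *
np.set_printoptions(precision=2,suppress=True)
s=arm.read_state();M=rot();print('die',s['tcp_pos']+M@DT,s['force'],s['joint_vel'])
P=s['tcp_pos']+M@DT
for n in('wrist','side','top'):cv2.imwrite(f'pics/{n}15.png',viewer.get_image(n)[:,:,::-1])
im=cv2.imread('pics/side15.png');a=cv2.resize(im[140:230,260:340],None,fx=5,fy=5,interpolation=cv2.INTER_CUBIC)
im=cv2.imread('pics/wrist15.png');cr=im[160:265,270:380].copy();b=cv2.resize(cr,(400,450),interpolation=cv2.INTER_CUBIC)
cv2.imwrite('pics/f15.png',np.hstack([a,b]))
E
```

```text
t: 25.35
tcp_pos: [474.9, 174.2, 228.0]
eef_rot: [-178.2, 0.1, -5.3]
force: [-0.3, 0.3, -1.3]
gripper_width: 23.0
die [474.42 176.67 116.07] [-0.25  0.29 -1.31] [-0.04 -0.11  0.04  0.01 -0.09 -0.01]
```

View pics/f15.png

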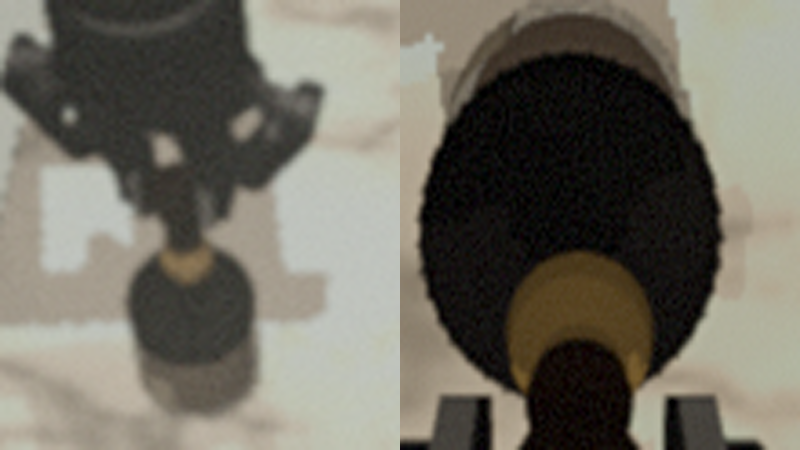

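View pics/side15.png

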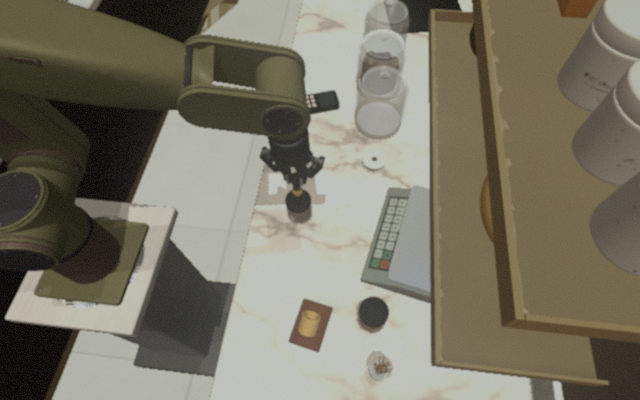

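```bash
python3 - <<'E'
from h import *
np.set_printoptions(precision=1,suppress=True)
print('lid side',bp('side',[(298.2,199.7)],78),'lid wrist',bp('wrist',[(316.5,213.5)],78))
s=arm.read_state();die=s['tcp_pos']+rot()@DT;print(die)
th=np.linspace(0,2*np.pi,60)
C=die+12*np.c_[np.cos(th),np.sin(th),0*th];q=(pj('side',C)-[260,140])*5;print(q[:,0].min(),q[:,0].max(),q[:,1].max());q=(pj('wrist',C)-[270,160])*[400/110,450/105]+[400,0];print(q[:,0].min(),q[:,0].max(),q[:,1].min())
E
```

```text
lid side [[475.  172.9  78. ]] lid wrist [[472.6 179.   78. ]]
[474.5 176.7 116.1]
158.48707586895046 211.0126086459394 273.1338012675175
508.5142648883361 651.8775289525335 250.66912436717232
```

```bash
python3 -m creep '[[-0.03,-0.02,0.03,0,0,0],[0,0,0,0,0,0],[0,0,0,0,0,0],[0,0,0,0,0,0],[0,0,0,0,0,0],[0,0,0,0,0,0],[0,0,0,0,0,0],[0,0,0,0,0,0],[0,0,0,0,0,0],[0,0,0,0,0,0]]' 
python3 - <<'E'
from h import *
np.set_printoptions(precision=1,suppress=True)
s=arm.read_state();print('die',s['tcp_pos']+rot()@DT,s['force'],s['gripper_width'],s['t'])
cv2.imwrite('pics/w16.png',viewer.get_image('wrist')[:,:,::-1])
E
```

```text
t: 26.5
tcp_pos: [473.7, 175.2, 226.8]
eef_rot: [-178.2, 0.1, -5.3]
force: [-0.5, -1.2, -0.8]
gripper_width: 23.1
die [473.3 177.7 114.8] [-0.5 -1.2 -0.8] 23.14048472179915 26.5
```

View pics/w16.png

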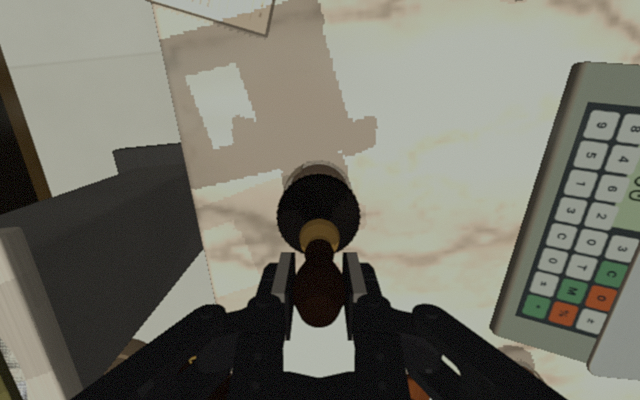

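The picture shows the stamp held with its die at about (319, 235), over the lid centred at about (318, 214). It touches nothing, so I'm handing the job in.

```bash
python3 -c "
from workcell import arm
print(arm.close_job())"
```

```text
the job is handed in; nothing more can be done
None
```

I stood the fallen jar upright on its base, lowering it until I felt about 3 N of contact, and let go. I then drew the stamp out along its socket's axis. The job was handed in at about 26.5 s, with the stamp held die-down over the jar's lid.

- **Height:** the die is about 37 mm above the lid. The force reading is about 1 N, so nothing is being pressed.
- **Grip:** the gripper opening is steady at 23 mm.
- **Centring:** the die is at about (473, 178). The two cameras disagree about the offset to the lid by about 1–2 mm, and by up to 6 mm on the lid's own y position, so I put it between them.
- **Upright:** the tilt was hard to measure. I saw about 1.5–2° against the gripper, corrected for it, and expect it to be within about 2–3° of vertical.
- **Other things:** the jar is standing. The standing jar, spool, card terminal, notepad and stand looked unmoved in the last pictures, though I did not measure them.

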